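# Take the piles of chocolate bars apart, each onto the tray of its kind

### The arm

A 6-joint arm with a two-finger parallel gripper is mounted at the origin on the work surface. World frame = base frame: x ahead of the robot, y to its left, z up, the work surface at z = 0. Lengths are in m, angles in degrees, forces in N, time in s.
With the tool pointing down it reaches from about 0.375 to 0.9 m from the base axis. Payload 3.1 kg.
Tool frame: the origin (TCP) lies at the very end of the fingers, on their centre line; the grasp point (between the pads) lies 19 mm behind it (bot.hold_point_z is the z of the grasp point in the tool frame, in m); z points along the fingers, y is the direction in which the jaws open and shut (so a half turn about z gives the same grasp; the last joint's range is limited). The gripper opens to 87 mm and grips with 3 to 60 N. Pads are 19 mm wide; open, the fingers measure 117 mm over their backs; the gripper's body (75 mm by 190 mm) begins 51 mm behind the grasp point.
Start: joints at [-76.289, 30.224, 82.088, -0, 67.689, -10.227], TCP at [0.254, -0.571, 0.223] pointing down, gripper open.
Joint ranges: [-176.69, 176.69], [-43.24, 126.21], [12.49, 139.97], [-82, 262], [0, 151.66], [-163.58, 163.58]. Speed limits (degrees/s): [159.86, 159.86, 180, 180, 180, 180].

### API

Orientations are given as a 3x3 rotation matrix whose columns are the frame's x, y, z axes.
In Python, from rig import bot gives the robot as it stands.
- The arm moves only by the tool servo_tool, never from a script. Its argument "increments" is a list of rows, each a list of 3 entries, a list of its own where there are three numbers: the closure, from 0 (fully open) to 1 (shut), then the shift along the tool's x, y, z in mm, then the turn about the tool's z in degrees. In form: [[claw, [x, y, z], turn], ...]. A call has 1 to 5 rows; each row shifts and turns the commanded pose from where the row before left it, along the tool's axes as they then stand; what a row does not reach is not made up. A row lasts 1/8 s, in which the tool goes at most 62.5 mm and 10.7 degrees, less where a joint would pass 70% of its speed; a pose out of reach is approached as far as the arm can. A call with a gripper value outside its range is refused whole. The fingers move at their own pace and stop on an object; the grip force is fixed at half the most. Time passes only in rows, so rows that do not move let the fingers close. It gives the time, the measured TCP pose, the force and the opening at its end, in the units of the state.
- bot.read_state(): the state, without advancing time (a new reading comes with each control period).
- bot.capture(name): name is "scene" or "side" or "wrist"; returns (picture, depth): 420x560x3 uint8, blue, green, red; 420x560 float32, m along the optical axis (not along the pixel's ray), 0 where there is no reading.
- bot.camera_info(name): a dict with "K" (3x3 intrinsics, pixels), "R" (3x3) and "t" (3): a world point X has camera coordinates R X + t; the wrist camera has in their place "mount" (4x4, takes a point from camera to tool coordinates, whose origin is the TCP and whose axes are the flange's). Camera axes: x right, y down, z forward; pixel columns grow to the right and rows downward; lengths in m; the calibration is good to about 2 mm. The wrist camera is an equidistant fisheye: a pixel r from the principal point sees the ray r / f radians off the axis. A picture is of the moment at which its call begins: read the wrist's pose just before it. camera_info takes no time and is no camera call.
- bot.hand_in(): hands the job in, once; it reports no verdict.
Trained networks look in the newest picture that a camera, given by its name, has taken for a name from the list of things; names that differ only in an ending like _2 or _b are one class to them, and where a whole thing is asked for, a point or a joint stands for the part that bears it (a point fixed in the world has none). Each returns a list of dicts, best first, with "p" (0 to 1); they miss things now and then, are a little off and sometimes report something else, mostly with a low value. They report only what shows in the picture. A call takes as long as a camera call. They do not tell look-alikes from the thing itself.
- bot.find_in(camera, thing): "bbox" ([left, top, right, bottom] in pixels, round what is visible of it).
- bot.trace(camera, thing): "region" (420x560 bool, what is visible of it) and "bbox" ([left, top, right, bottom] in pixels, round what is visible of it).
The state is a dict: "time_s": time; "joint_positions": joint angles; "qvel": joint speeds; "tau": joint torques, N m; "position": TCP position; "tcp_rot": TCP orientation; "force": force on the tool from outside, world axes, zero at the start; "moment": the same for the moment, N m; "opening": opening from 0.0 (shut) to 1.0 (fully open).
Only numpy, scipy, OpenCV 4.12 (cv2) and the standard library are available. Lean on these libraries where they do the work, as an engineer would, in place of code of your own. Each camera call takes 0.05 s, during which the arm holds its last target.

### The job

We are about to temper: take the two piles of chocolate bars apart and lay each bar, flat and right way up, on the tray that holds the drops of the same chocolate, in the middle of the tray's empty part and square with it, lengthwise. Chocolate snaps, so set every bar down gently: never drop one, throw one or let one fall off a pile.

Things in the scene. Friction and masses are not known exactly. Their poses are not given: they have to be found in the camera images.
- bar_dark: Loose bar of dark (almost black-brown) chocolate, 2 x 5 moulded squares on top: 120 mm long (x), 50 wide (y), 22 thick, 0.15 kg. Origin: centre of its underside, z up. The five bars lie flat in two piles (three and two) on a blue-grey baking mat, each centred on the one below and turned 40 to 90 degrees to it; which lies where varies.
- bar_milk: Loose bar of milk (mid-brown) chocolate, 2 x 5 moulded squares on top: 120 mm long (x), 50 wide (y), 22 thick, 0.15 kg. Origin: centre of its underside, z up. The five bars lie flat in two piles (three and two) on a blue-grey baking mat, each centred on the one below and turned 40 to 90 degrees to it; which lies where varies.
- bar_white: Loose bar of white (ivory) chocolate, 2 x 5 moulded squares on top: 120 mm long (x), 50 wide (y), 22 thick, 0.15 kg. Origin: centre of its underside, z up. The five bars lie flat in two piles (three and two) on a blue-grey baking mat, each centred on the one below and turned 40 to 90 degrees to it; which lies where varies.
- bar_ruby: Loose bar of ruby (pink) chocolate, 2 x 5 moulded squares on top: 120 mm long (x), 50 wide (y), 22 thick, 0.15 kg. Origin: centre of its underside, z up. The five bars lie flat in two piles (three and two) on a blue-grey baking mat, each centred on the one below and turned 40 to 90 degrees to it; which lies where varies.
- bar_green: Loose bar of green (pistachio-green) chocolate, 2 x 5 moulded squares on top: 120 mm long (x), 50 wide (y), 22 thick, 0.15 kg. Origin: centre of its underside, z up. The five bars lie flat in two piles (three and two) on a blue-grey baking mat, each centred on the one below and turned 40 to 90 degrees to it; which lies where varies.
- tray_dark: Fixed shallow aluminium tray with drops of dark (almost black-brown) chocolate along one end: 182 x 116 mm, floor 3 mm thick, rim 13 mm above the table. Origin: on the table, under the middle of the empty part of the floor, z up, x along the tray towards the drops. Empty part: x -70 to 70 mm, y -56 to 56 mm; the drops fill x 73 to 108 mm, up to 15 mm above the table.
- tray_milk: Fixed shallow aluminium tray with drops of milk (mid-brown) chocolate along one end: 182 x 116 mm, floor 3 mm thick, rim 13 mm above the table. Origin: on the table, under the middle of the empty part of the floor, z up, x along the tray towards the drops. Empty part: x -70 to 70 mm, y -56 to 56 mm; the drops fill x 73 to 108 mm, up to 15 mm above the table.
- tray_white: Fixed shallow aluminium tray with drops of white (ivory) chocolate along one end: 182 x 116 mm, floor 3 mm thick, rim 13 mm above the table. Origin: on the table, under the middle of the empty part of the floor, z up, x along the tray towards the drops. Empty part: x -70 to 70 mm, y -56 to 56 mm; the drops fill x 73 to 108 mm, up to 15 mm above the table.
- tray_ruby: Fixed shallow aluminium tray with drops of ruby (pink) chocolate along one end: 182 x 116 mm, floor 3 mm thick, rim 13 mm above the table. Origin: on the table, under the middle of the empty part of the floor, z up, x along the tray towards the drops. Empty part: x -70 to 70 mm, y -56 to 56 mm; the drops fill x 73 to 108 mm, up to 15 mm above the table.
- tray_green: Fixed shallow aluminium tray with drops of green (pistachio-green) chocolate along one end: 182 x 116 mm, floor 3 mm thick, rim 13 mm above the table. Origin: on the table, under the middle of the empty part of the floor, z up, x along the tray towards the drops. Empty part: x -70 to 70 mm, y -56 to 56 mm; the drops fill x 73 to 108 mm, up to 15 mm above the table.
There are look-alikes about, which are no part of the job. What is shaped like the bar_milk but turquoise is not meant.

How it is judged (in metres and radians):
At the end, for the whole second after the job is handed in: Each bar lies released and still on the floor of its own chocolate's tray: centre within 14 mm along and 15 mm across of the middle of the empty part, underside within 3 mm of the floor, right way up, flat to 0.06 rad, lengthwise to 0.2 rad (either end first) (x of bar_dark in the frame of tray_dark between -0.014 and 0.014 m and y of bar_dark in the frame of tray_dark between -0.015 and 0.015 m and z of bar_dark in the frame of tray_dark between 0 and 0.006 m and angle between each of bar_dark, bar_milk, bar_white, bar_ruby, bar_green's own z axis and vertical below 0.06 rad and angle between the x axis of bar_dark and the x axis of tray_dark, either way round below 0.2 rad and linear speed of each of bar_dark, bar_milk, bar_white, bar_ruby, bar_green below 0.02 m/s and angular speed of each of bar_dark, bar_milk, bar_white, bar_ruby, bar_green below 0.2 rad/s and x of bar_milk in the frame of tray_milk between -0.014 and 0.014 m and y of bar_milk in the frame of tray_milk between -0.015 and 0.015 m and z of bar_milk in the frame of tray_milk between 0 and 0.006 m and angle between the x axis of bar_milk and the x axis of tray_milk, either way round below 0.2 rad and x of bar_white in the frame of tray_white between -0.014 and 0.014 m and y of bar_white in the frame of tray_white between -0.015 and 0.015 m and z of bar_white in the frame of tray_white between 0 and 0.006 m and angle between the x axis of bar_white and the x axis of tray_white, either way round below 0.2 rad and x of bar_ruby in the frame of tray_ruby between -0.014 and 0.014 m and y of bar_ruby in the frame of tray_ruby between -0.015 and 0.015 m and z of bar_ruby in the frame of tray_ruby between 0 and 0.006 m and angle between the x axis of bar_ruby and the x axis of tray_ruby, either way round below 0.2 rad and x of bar_green in the frame of tray_green between -0.014 and 0.014 m and y of bar_green in the frame of tray_green between -0.015 and 0.015 m and z of bar_green in the frame of tray_green between 0 and 0.006 m and angle between the x axis of bar_green and the x axis of tray_green, either way round below 0.2 rad); the robot touches nothing.
It fails at once if a bar falls or is thrown: it moves faster than 0.6 m/s (a drop of about 18 mm) while the fingers do not touch it ((linear speed of bar_dark above 0.6 m/s and contact force between the fingers and bar_dark below 0.05 N) or (linear speed of bar_milk above 0.6 m/s and contact force between the fingers and bar_milk below 0.05 N) or (linear speed of bar_white above 0.6 m/s and contact force between the fingers and bar_white below 0.05 N) or (linear speed of bar_ruby above 0.6 m/s and contact force between the fingers and bar_ruby below 0.05 N) or (linear speed of bar_green above 0.6 m/s and contact force between the fingers and bar_green below 0.05 N)).
It also fails if it takes over 96 s, if anything falls off the work surface, if the arm or the gripper's body presses on something with over 40 N, if the wrist force passes 120 N, or if a joint passes its speed limit or range.

## Working session

There is one attempt and no reset: what is moved stays moved. The work goes in short steps, Python scripts to look and compute and a tool call to move; the robot and the scene stay as the last step left them, time stands still between calls to the robot, and variables do not carry over. Pictures are saved under pics/ and viewed, and the job is handed in when it is done.

Besides the shell and the picture viewer there is one more tool, called after "Request:" by a JSON object that holds its "api" and its "payload", one argument or row to a line. servo_tool: Moves the arm, as the interface text tells. Its arguments: {"type":"object","properties":{"increments":{"type":"array","items":{"type":"array"}}},"required":["increments"]}

```bash
ls; mkdir -p pics; python3 - <<'E'
from rig import bot
import cv2
s=bot.read_state();print({k:s[k] for k in('time_s','position','tcp_rot','opening','force')})
for n in('scene','side'):
    p,d=bot.capture(n);cv2.imwrite(f'pics/{n}0.png',p)
    import numpy as np; np.save(f'pics/{n}0d.npy',d); print(n,bot.camera_info(n))
print(bot.camera_info('wrist'),bot.hold_point_z)
E
```

```text
pics
{'time_s': 0.0, 'position': array([ 0.25344085, -0.57052745,  0.22157243]), 'tcp_rot': array([[ 9.13992160e-01,  4.05731518e-01, -5.16876097e-04],
       [ 4.05731684e-01, -9.13989903e-01,  2.06338704e-03],
       [ 3.64761621e-04, -2.09563258e-03, -9.99997738e-01]]), 'opening': 1.002151209089275, 'force': array([ 0.37649779,  0.09700934, -0.21477661])}
scene {'K': array([[504.8471855 ,   0.        , 281.38067965],
       [  0.        , 504.8471855 , 210.92782183],
       [  0.        ,   0.        ,   1.        ]]), 'R': array([[-0.62410417,  0.78113333, -0.01801993],
       [ 0.42562078,  0.32053776, -0.8462284 ],
       [-0.65524113, -0.53580432, -0.53251552]]), 't': array([ 0.32384192, -0.10664935,  1.48236385])}
side {'K': array([[489.36367049,   0.        , 284.80256203],
       [  0.        , 489.36367049, 208.63561727],
       [  0.        ,   0.        ,   1.        ]]), 'R': array([[-6.91632284e-01, -7.22249552e-01,  6.07560586e-04],
       [-5.59224055e-01,  5.34984959e-01, -6.33292626e-01],
       [ 4.57070279e-01, -4.38345388e-01, -7.73912192e-01]]), 't': array([0.26009082, 0.32718297, 1.34938682])}
{'K': array([[325.1922621 ,   0.        , 277.40950234],
       [  0.        , 325.1922621 , 213.736895  ],
       [  0.        ,   0.        ,   1.        ]]), 'mount': array([[ 8.74487961e-04, -9.53474068e-01, -3.01473774e-01,
         8.25511565e-02],
       [ 9.99998411e-01,  1.30216707e-03, -1.21767131e-03,
         7.91039060e-04],
       [ 1.55358724e-03, -3.01472230e-01,  9.53473692e-01,
        -1.62278507e-01],
       [ 0.00000000e+00,  0.00000000e+00,  0.00000000e+00,
         1.00000000e+00]])} -0.0187
```

View pics/scene0.png

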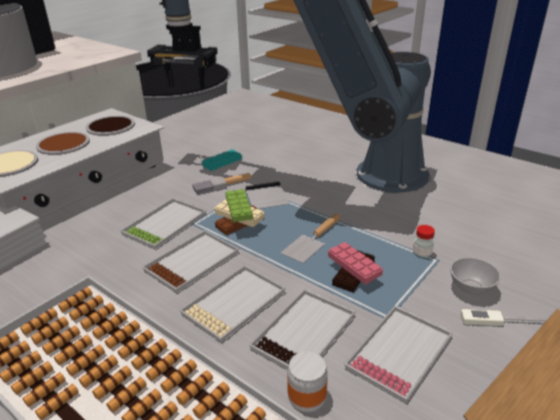

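View pics/side0.png

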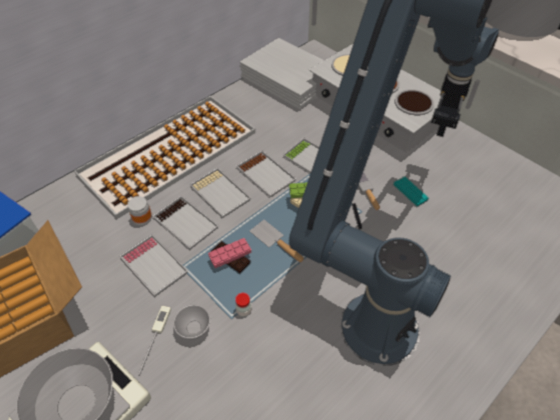

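The scene view shows these trays: green (165,222), milk (190,258), white (235,300), dark (303,330) and ruby (400,352). The piles are ruby on dark at (355,265) and green on white on milk at (238,208). The turquoise look-alike at (222,160) isn't part of the job. Next I'll measure with an orthographic view.

```bash
cat > h.py <<'E'
import numpy as np, cv2
from rig import bot
def world(name,d,info=None):
    c=info or bot.camera_info(name);K,R,t=c['K'],c['R'],c['t']
    v,u=np.mgrid[:420,:560]
    P=np.stack([(u-K[0,2])/K[0,0]*d,(v-K[1,2])/K[1,1]*d,d],-1)
    return (P-t)@R
def rect(xy):
    (cx,cy),(w,h),a=cv2.minAreaRect(xy.astype(np.float32))
    if w<h: w,h=h,w; a+=90
    return np.round([cx,cy,w,h,(a+90)%180-90],4)
E
python3 - <<'E'
from h import *
for n in('scene','side'):
    p,d=bot.capture(n);W=world(n,d)
    for c in('dark','milk','white','ruby','green'):
        for pre in('tray_','bar_'):
            for r in bot.trace(n,pre+c)[:2]:
                if r['p']<.3: continue
                m=r['region']&(d>0);X=W[m]
                me=np.median(X,0); X=X[np.linalg.norm(X-me,axis=1)<.16]
                if len(X)<20: continue
                zt=np.percentile(X[:,2],95)
                if pre=='bar_': Y=X[X[:,2]>zt-.008]
                else: Y=X
                print(n,pre+c,round(r['p'],2),r['bbox'],len(X),'z',np.round(np.percentile(X[:,2],[5,50,95]),4),rect(Y[:,:2]))
E
```

```text
scene tray_dark 0.89 [246.7, 288.4, 354.7, 370.9] 4398 z [0.0016 0.0043 0.014 ] [0.6717 0.1813 0.2378 0.1453 4.3747]
scene tray_dark 0.73 [225.3, 187.7, 254.9, 220.9] 651 z [0.0497 0.065  0.0683] [ 0.4582 -0.1794  0.12    0.0554 52.2864]
scene bar_dark 0.83 [332.6, 251.1, 370.4, 293.2] 458 z [0.0047 0.0195 0.0239] [0.457  0.1517 0.1196 0.0505 8.7887]
scene tray_milk 0.91 [142.3, 229.4, 239.6, 290.6] 3028 z [0.0016 0.0049 0.0142] [ 0.6361 -0.1697  0.2011  0.1391 -2.4949]
scene bar_milk 0.77 [201.4, 146.6, 245.8, 172.3] 516 z [0.0018 0.0189 0.0249] [ 0.2431 -0.4587  0.1178  0.0576 -8.8725]
scene bar_milk 0.71 [216.0, 204.5, 254.9, 233.5] 344 z [0.0028 0.017  0.0237] [  0.4632  -0.1725   0.1163   0.0614 -13.7236]
scene tray_white 0.75 [176.2, 266.0, 286.9, 339.3] 3974 z [0.0018 0.0046 0.0142] [ 0.6847  0.0023  0.1872  0.135  -1.6428]
scene bar_white 0.74 [215.3, 199.6, 264.4, 227.4] 430 z [0.0165 0.0389 0.0462] [ 4.61100e-01 -1.81400e-01  1.19700e-01  6.09000e-02 -8.62239e+01]
scene tray_ruby 0.56 [343.5, 305.1, 448.2, 399.8] 5622 z [0.0015 0.0041 0.014 ] [ 0.5889  0.3349  0.2057  0.122
[... 1222 characters left out ...]
[-0.0004  0.0052  0.0153] [ 0.6939  0.0075  0.2027  0.1223 -2.1879]
side bar_white 0.5 [282.6, 140.1, 320.8, 173.3] 655 z [-0.0005  0.0063  0.0163] [ 0.6135 -0.3284  0.1235  0.1209  6.1838]
side tray_ruby 0.86 [120.7, 235.6, 186.2, 294.8] 2110 z [-0.0004  0.005   0.015 ] [ 0.6006  0.332   0.1925  0.1244 -0.607 ]
side bar_ruby 0.9 [207.6, 239.3, 252.7, 267.7] 749 z [0.0186 0.042  0.0481] [4.58100e-01 1.52200e-01 1.18600e-01 5.13000e-02 7.49385e+01]
side tray_green 0.57 [287.2, 138.4, 320.1, 170.6] 661 z [-0.0004  0.0064  0.0163] [  0.6139  -0.3306   0.1253   0.1237 -83.8162]
side bar_green 0.66 [292.9, 181.0, 307.9, 198.0] 220 z [0.0505 0.0643 0.0704] [ 0.4807 -0.1562  0.054   0.0532 49.4237]
```

```bash
cat > trays.py <<'E'
from h import *
from scipy.optimize import least_squares
pts=[]
Ws={}
for n in('scene','side'):
    p,d=bot.capture(n);W=world(n,d);Ws[n]=(W,d)
init={'dark':(.668,.172,4.3),'milk':(.642,-.166,-2.2),'white':(.69,.004,-2),'ruby':(.597,.333,-.7),'green':(.57,-.342,6)}
def sdf(P,c):
    th=c[2];R=np.array([[np.cos(th),-np.sin(th)],[np.sin(th),np.cos(th)]])
    L=(P-c[:2])@R
    q=np.abs(L)-np.array([.091,.058])
    return np.hypot(*np.maximum(q,0).T)+np.minimum(q.max(1),0),L
for k,(x,y,a) in init.items():
    out={}
    for sel in(('scene',),('side',),('scene','side')):
        X=np.concatenate([Ws[n][0][Ws[n][1]>0] for n in sel])
        X=X[(np.hypot(X[:,0]-x,X[:,1]-y)<.14)&(X[:,2]>.008)&(X[:,2]<.02)]
        c=np.array([x,y,np.radians(a)])
        for tol in(.03,.015,.01,.008):
            s,L=sdf(X[:,:2],c)
            M=X[(np.abs(s)<tol)]
            c=least_squares(lambda c:sdf(M[:,:2],c)[0]+.0015,c,loss='soft_l1',f_scale=.002).x
        s=sdf(M[:,:2],c)[0]
        o=c[:2]+ -.019*np.array([np.cos(c[2]),np.sin(c[2])])
        print(k,sel,len(M),'ctr',np.round(c[:2],4),'th',round(np.degrees(c[2]),2),'origin',np.round(o,4),'res',np.round(np.std(s),4))
E
python3 trays.py
```

```text
dark ('scene',) 691 ctr [0.6619 0.1689] th 3.43 origin [0.643  0.1677] res 0.0025
dark ('side',) 269 ctr [0.664  0.1689] th 3.6 origin [0.645  0.1677] res 0.0026
dark ('scene', 'side') 949 ctr [0.6625 0.1689] th 3.46 origin [0.6436 0.1677] res 0.0025
milk ('scene',) 624 ctr [ 0.6413 -0.1618] th -2.41 origin [ 0.6223 -0.161 ] res 0.0031
milk ('side',) 239 ctr [ 0.6435 -0.1617] th -2.47 origin [ 0.6246 -0.1608] res 0.0029
milk ('scene', 'side') 853 ctr [ 0.642  -0.1618] th -2.45 origin [ 0.623 -0.161] res 0.003
white ('scene',) 755 ctr [0.6833 0.0086] th -2.13 origin [0.6643 0.0093] res 0.003
white ('side',) 252 ctr [0.6863 0.0085] th -2.19 origin [0.6673 0.0092] res 0.0028
white ('scene', 'side') 984 ctr [0.6841 0.0086] th -2.19 origin [0.6651 0.0093] res 0.0029
ruby ('scene',) 927 ctr [0.5966 0.335 ] th 0.17 origin [0.5776 0.3349] res 0.0029
ruby ('side',) 329 ctr [0.5988 0.3348] th -0.01 origin [0.5798 0.3348] res 0.0025
ruby ('scene', 'side') 1235 ctr [0.5973 0.3349] th 0.06 origin [0.5783 0.3349] res 0.0027
green ('scene',) 483 ctr [ 0.5766 -0.3317] th 5.15 origin [ 0.5577 -0.3334] res 0.0029
green ('side',) 144 ctr [ 0.5696 -0.332 ] th 4.58 origin [ 0.5507 -0.3335] res 0.0041
green ('scene', 'side') 640 ctr [ 0.5767 -0.3317] th 5.1 origin [ 0.5578 -0.3334] res 0.0033
```

```bash
cat > ov.py <<'E'
from h import *
T={'dark':(.644,.1677,3.5),'milk':(.6235,-.161,-2.4),'white':(.6655,.0093,-2.2),'ruby':(.5785,.3349,.1),'green':(.5577,-.3334,5.1)}
B={'ruby':(.458,.1515,74.5,.046),'dark':(.4573,.1525,9.2,.024),'green':(.460,-.181,51.5,.068),'white':(.4605,-.1814,-85,.046),'milk':(.4610,-.1800,-14,.024)}
def box(x,y,a,z,b):
    a=np.radians(a);R=np.array([[np.cos(a),-np.sin(a)],[np.sin(a),np.cos(a)]])
    q=np.array([(b[0],b[2]),(b[1],b[2]),(b[1],b[3]),(b[0],b[3])])@R.T+[x,y]
    return np.c_[q,np.full(4,z)]
if __name__=='__main__':
    import sys
    p,d=bot.capture('scene');c=bot.camera_info('scene')
    S=4;crop=(100,180,360,220)
    big=cv2.resize(p,None,fx=S,fy=S,interpolation=cv2.INTER_CUBIC)
    def draw(Q,col):
        P=Q@c['R'].T+c['t'];u=P@c['K'].T;u=u[:,:2]/u[:,2:]
        cv2.polylines(big,[np.int32((u+.5)*S)],True,col,1,cv2.LINE_AA)
    for k,(x,y,a) in T.items():
        draw(box(x,y,a,.013,(-.072,.110,-.058,.058)),(0,0,255)); draw(box(x,y,a,.003,(-.06,.06,-.025,.025)),(255,0,0))
    for k,(x,y,a,z) in B.items(): draw(box(x,y,a,z,(-.06,.06,-.025,.025)),(255,255,0))
    cv2.imwrite('pics/ov_a.png',big[S*190:S*190+600,S*115:S*115+800]);cv2.imwrite('pics/ov_b.png',big[S*235:S*235+600,S*240:S*240+800])
E
python3 ov.py
```

```text
(no output)
```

View pics/ov_a.png

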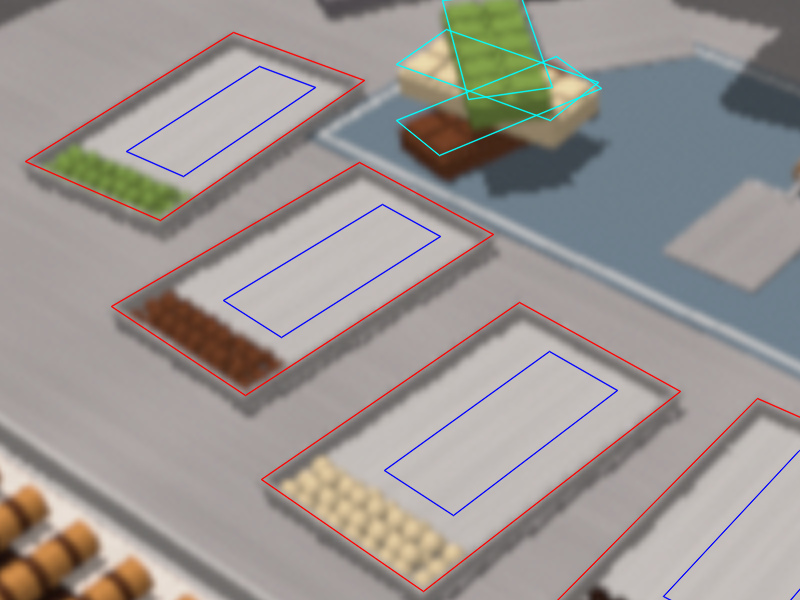

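View pics/ov_b.png

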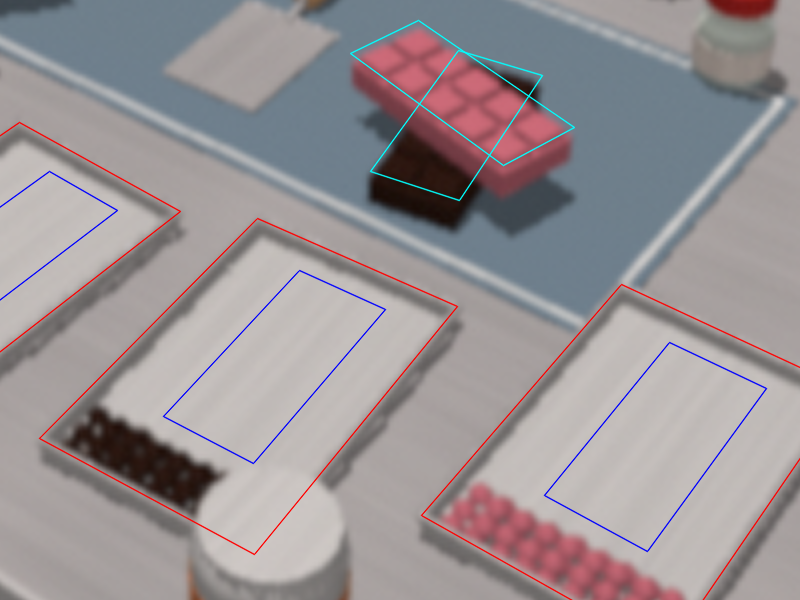

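```bash
python3 - <<'E'
from h import *
p,d=bot.capture('scene');W=world('scene',d);p2,d2=bot.capture('side');W2=world('side',d2)
for n,W,u0,v0,u1,v1 in(('jar',W,285,352,330,410),('shaker',W,410,225,440,260),('bowl',W,450,255,500,300),('spatula handle',W,313,212,343,240),('knife',W,190,170,285,195),('mat side shaker',W2,232,290,252,320)):
    X=W[v0:v1,u0:u1].reshape(-1,3);X=X[X[:,2]>.008]
    print(n,len(X),np.round(X.min(0),3),np.round(np.percentile(X,99,axis=0),3))
E
```

```text
jar 2093 [0.693 0.177 0.008] [0.808 0.291 0.078]
shaker 555 [0.275 0.214 0.008] [0.734 0.405 0.361]
bowl 1398 [0.297 0.322 0.008] [0.399 0.419 0.048]
spatula handle 235 [ 0.295 -0.005  0.008] [0.407 0.017 0.023]
knife 951 [ 0.253 -0.409  0.008] [ 0.448 -0.188  0.069]
mat side shaker 319 [-0.254  0.192  0.009] [0.316 0.544 1.039]
```

```bash
cat > plan.py <<'E'
from h import *
import sys
# usage: plan.py claw step [x y z yaw]... (m, deg) ; yaw mod 180 chosen nearest
def main():
    claw=float(sys.argv[1]);step=float(sys.argv[2]);w=list(map(float,sys.argv[3:]))
    s=bot.read_state();R=s['tcp_rot'];p=s['position']*1000
    yaw=np.degrees(np.arctan2(R[1,0],R[0,0]))
    print('t',round(s['time_s'],2),'at',np.round(p,1),'yaw',round(yaw,1),'F',np.round(s['force'],1),'open',round(s['opening'],3),'tilt',np.round(R[2,:2],4),'j',np.round(s['joint_positions'],0))
    for i in range(0,len(w),4):
        t=np.array(w[i:i+3])*1000;ty=w[i+3]
        dy=(ty-yaw+90)%180-90
        n=int(max(np.ceil(np.linalg.norm(t-p)/step),np.ceil(abs(dy)/9),1))
        ty=yaw+dy;rows=[]
        p0=p.copy();y0=yaw
        for k in range(1,n+1):
            g=p0+(t-p0)*k/n;gy=y0+(ty-y0)*k/n
            a=np.radians(yaw);ex=np.array([np.cos(a),np.sin(a),0]);ey=np.array([np.sin(a),-np.cos(a),0]);ez=np.array([0,0,-1])
            e=g-p;r=[int(round(e@ex)),int(round(e@ey)),int(round(e@ez))]
            p=p+r[0]*ex+r[1]*ey+r[2]*ez
            dt=int(round(-(gy-yaw)));yaw-=dt
            rows.append([claw,r,dt])
        print('wp',i//4,n,'rows'); 
        for k in range(0,n,5): print(str(rows[k:k+5]).replace(' ',''))
main()
E
python3 plan.py 0 40 .460 -.181 .12 51.5 .460 -.181 .05 51.5
```

```text
t 1.45 at [ 253.6 -571.2  222.5] yaw 23.9 F [0.4 0.8 0.1] open 0.999 tilt [ 0. -0.] j [-76.  30.  82.  -0.  68. -10.]
wp 0 12 rows
[[0.0,[29,-23,9],-2],[0.0,[30,-21,8],-3],[0.0,[30,-21,9],-2],[0.0,[32,-19,8],-2],[0.0,[32,-18,9],-2]]
[[0.0,[33,-16,8],-3],[0.0,[33,-15,9],-2],[0.0,[34,-14,8],-2],[0.0,[35,-13,9],-3],[0.0,[35,-11,8],-2]]
[[0.0,[36,-10,9],-2],[0.0,[35,-8,9],-3]]
wp 1 2 rows
[[0.0,[0,0,35],0],[0.0,[0,0,35],0]]
```

Request:
{"api": "servo_tool", "payload": {
  "increments": [
    [0.0, [29, -23, 9], -2],
    [0.0, [30, -21, 8], -3],
    [0.0, [30, -21, 9], -2],
    [0.0, [32, -19, 8], -2],
    [0.0, [32, -18, 9], -2]
  ]
}}

```text
time_s: 2.08
position: [0.34, -0.4074, 0.1796]
tcp_rot: [[0.819, 0.573, 0.0], [0.573, -0.819, -0.001], [0.0, 0.001, -1.0]]
force: [0.5, -0.5, 0.6]
opening: 1.004
```

Request:
{"api": "servo_tool", "payload": {
  "increments": [
    [0.0, [33, -16, 8], -3],
    [0.0, [33, -15, 9], -2],
    [0.0, [34, -14, 8], -2],
    [0.0, [35, -13, 9], -3],
    [0.0, [35, -11, 8], -2]
  ]
}}

```text
time_s: 2.7
position: [0.4263, -0.2452, 0.1375]
tcp_rot: [[0.682, 0.731, 0.001], [0.731, -0.682, -0.0], [0.0, 0.001, -1.0]]
force: [0.1, -0.2, -0.3]
opening: 1.0
```

Request:
{"api": "servo_tool", "payload": {
  "increments": [
    [0.0, [36, -10, 9], -2],
    [0.0, [35, -8, 9], -3],
    [0, [0, 0, 0], 0],
    [0, [0, 0, 0], 0]
  ]
}}

```text
time_s: 3.2
position: [0.46, -0.1818, 0.1198]
tcp_rot: [[0.616, 0.787, 0.001], [0.787, -0.616, -0.001], [-0.0, 0.001, -1.0]]
force: [-0.4, -0.4, 1.0]
opening: 0.999
```

```bash
python3 plan.py 0 20 .460 -.181 .05 51.5; python3 -c "
from h import *
p,d=bot.capture('wrist');cv2.imwrite('pics/w1.png',p)"
```

```text
t 3.2 at [ 460.  -181.8  119.8] yaw 51.9 F [-0.4 -0.4  1. ] open 0.999 tilt [-0.0003  0.0009] j [-35.  30. 106.  -0.  44.   4.]
wp 0 4 rows
[[0.0,[0,0,17],0],[0.0,[0,0,18],0],[0.0,[0,0,17],0],[0.0,[1,-1,18],0]]
```

View pics/w1.png

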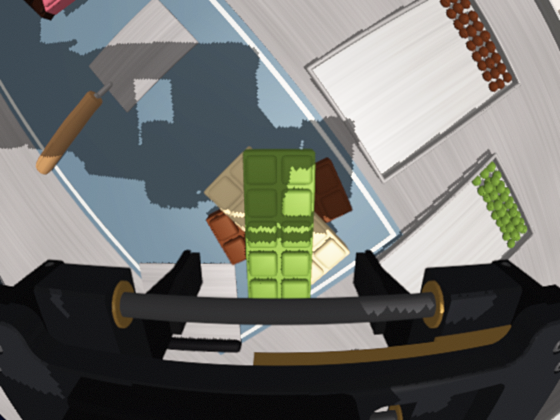

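The wrist picture shows green at (280,230) on white on milk, square and centred between the fingers. Now I'll descend to 4 mm above the white bar's top and grip.

Request:
{"api": "servo_tool", "payload": {
  "increments": [
    [0, [0, 0, 17], 0],
    [0, [0, 0, 18], 0],
    [0, [0, 0, 17], 0],
    [0, [0, 0, 12], 0],
    [0, [1, -1, 6], 0]
  ]
}}

```text
time_s: 3.88
position: [0.4594, -0.1806, 0.0491]
tcp_rot: [[0.618, 0.786, -0.0], [0.786, -0.618, 0.0], [-0.0, -0.0, -1.0]]
force: [0.7, -0.7, 0.2]
opening: 0.999
```

Request:
{"api": "servo_tool", "payload": {
  "increments": [
    [0.6, [0, 0, 0], 0],
    [0.6, [0, 0, 0], 0],
    [0.6, [0, 0, 0], 0],
    [0.6, [0, 0, 0], 0],
    [0.6, [0, 0, 0], 0]
  ]
}}

```text
time_s: 4.5
position: [0.4601, -0.1801, 0.0499]
tcp_rot: [[0.616, 0.787, 0.001], [0.787, -0.616, -0.001], [0.0, 0.001, -1.0]]
force: [0.7, -1.3, 0.9]
opening: 0.571
```

Request:
{"api": "servo_tool", "payload": {
  "increments": [
    [1, [0, 0, 0], 0],
    [1, [0, 0, -3], 0],
    [1, [0, 0, -7], 0],
    [1, [0, 0, -15], 0],
    [1, [0, 0, -25], 0]
  ]
}}

```text
time_s: 5.12
position: [0.4591, -0.1794, 0.1002]
tcp_rot: [[0.617, 0.787, -0.001], [0.787, -0.617, 0.001], [-0.0, -0.002, -1.0]]
force: [0.3, -0.2, -0.9]
opening: 0.575
```

```bash
python3 plan.py 1 30 .5577 -.3334 .10 5.1 .5577 -.3334 .04 5.1 .5577 -.3334 .008 5.1
```

```text
t 5.12 at [ 459.1 -179.4  100.2] yaw 51.9 F [ 0.3 -0.2 -0.9] open 0.575 tilt [-0.0001 -0.0018] j [-34.  32. 107.   0.  41.   4.]
wp 0 7 rows
[[1.0,[-9,25,0],7],[1.0,[-5,25,0],6],[1.0,[-3,26,0],7],[1.0,[0,26,0],7],[1.0,[4,26,0],6]]
[[1.0,[6,25,0],7],[1.0,[9,25,0],7]]
wp 1 3 rows
[[1.0,[0,0,20],0],[1.0,[0,0,20],0],[1.0,[0,0,20],0]]
wp 2 2 rows
[[1.0,[0,0,16],0],[1.0,[0,0,16],0]]
```

Request:
{"api": "servo_tool", "payload": {
  "increments": [
    [1, [-9, 25, 0], 7],
    [1, [-5, 25, 0], 6],
    [1, [-3, 26, 0], 7],
    [1, [0, 26, 0], 7],
    [1, [4, 26, 0], 6]
  ]
}}

```text
time_s: 5.75
position: [0.5305, -0.2902, 0.1006]
tcp_rot: [[0.947, 0.321, 0.0], [0.321, -0.947, -0.0], [0.0, 0.0, -1.0]]
force: [-0.2, 0.3, -1.3]
opening: 0.569
```

Request:
{"api": "servo_tool", "payload": {
  "increments": [
    [1, [6, 25, 0], 7],
    [1, [9, 25, 0], 7],
    [1, [0, 0, 10], 0],
    [1, [0, 0, 20], 0],
    [1, [0, 0, 20], 0]
  ]
}}

```text
time_s: 6.38
position: [0.5566, -0.332, 0.0477]
tcp_rot: [[0.996, 0.087, -0.003], [0.087, -0.996, 0.002], [-0.002, -0.003, -1.0]]
force: [-0.1, -0.9, -1.2]
opening: 0.573
```

Request:
{"api": "servo_tool", "payload": {
  "increments": [
    [1, [0, 0, 10], 0],
    [1, [0, 0, 10], 0],
    [1, [0, 0, 5], 0],
    [1, [0, 0, 0], 0]
  ]
}}

```text
time_s: 6.88
position: [0.558, -0.3339, 0.0243]
tcp_rot: [[0.996, 0.086, -0.0], [0.086, -0.996, 0.0], [-0.0, -0.0, -1.0]]
force: [0.0, 0.4, -1.4]
opening: 0.575
```

```bash
python3 plan.py 1 10 .5577 -.3334 .008 5.1; python3 -c "
from h import *
p,d=bot.capture('wrist');cv2.imwrite('pics/w2.png',p)"
```

```text
t 6.88 at [ 558.  -333.9   24.3] yaw 4.9 F [ 0.   0.4 -1.4] open 0.575 tilt [-0.0002 -0.0002] j [-41.  47.  86.   0.  48.  44.]
wp 0 2 rows
[[1.0,[0,0,8],0],[1.0,[0,0,8],0]]
```

View pics/w2.png

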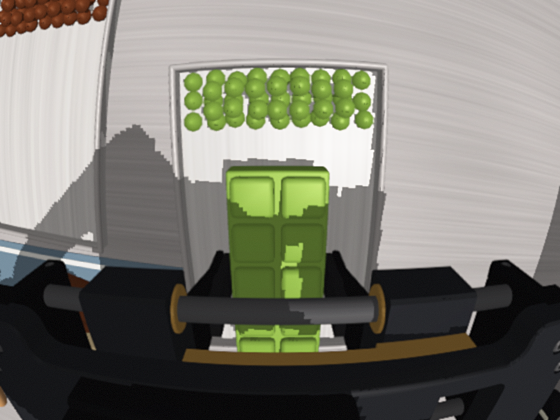

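The wrist picture shows the green bar over the green-drop tray, centred at (278,250) between the rims at 178 and 382. Lowering now.

Request:
{"api": "servo_tool", "payload": {
  "increments": [
    [1, [0, 0, 8], 0],
    [1, [0, 0, 5], 0],
    [1, [0, 0, 2], 0],
    [1, [0, 0, 1], 0],
    [1, [0, 0, 0], 0]
  ]
}}

```text
time_s: 7.55
position: [0.5578, -0.3338, 0.0089]
tcp_rot: [[0.996, 0.086, -0.0], [0.086, -0.996, 0.0], [-0.0, -0.0, -1.0]]
force: [-2.0, 1.3, 2.7]
opening: 0.572
```

Request:
{"api": "servo_tool", "payload": {
  "increments": [
    [0.27, [0, 0, 0], 0],
    [0.27, [0, 0, 0], 0],
    [0.27, [0, 0, 0], 0],
    [0.27, [0, 0, -10], 0],
    [0.27, [0, 0, -25], 0]
  ]
}}

```text
time_s: 8.18
position: [0.5572, -0.3333, 0.0432]
tcp_rot: [[0.996, 0.086, -0.002], [0.086, -0.996, 0.002], [-0.002, -0.002, -1.0]]
force: [0.1, -0.2, 0.6]
opening: 0.727
```

Request:
{"api": "servo_tool", "payload": {
  "increments": [
    [0, [0, 0, -30], 0],
    [0, [0, 0, -30], 0],
    [0, [0, 0, 0], 0]
  ]
}}

```text
time_s: 8.55
position: [0.5599, -0.3354, 0.107]
tcp_rot: [[0.996, 0.086, 0.005], [0.086, -0.996, -0.005], [0.005, 0.005, -1.0]]
force: [0.8, 0.1, -0.9]
opening: 0.959
```

```bash
python3 plan.py 0 35 .4605 -.1812 .10 95 .4605 -.1812 .028 95; python3 -c "
from h import *
p,d=bot.capture('wrist');cv2.imwrite('pics/w3.png',p)"
```

```text
t 8.55 at [ 559.9 -335.4  107. ] yaw 4.9 F [ 0.8  0.1 -0.9] open 0.959 tilt [0.005  0.0051] j [-41.  40.  84.   0.  56.  44.]
wp 0 10 rows
[[0.0,[-9,-16,1],9],[0.0,[-11,-15,0],9],[0.0,[-13,-13,1],9],[0.0,[-15,-10,1],9],[0.0,[-16,-9,0],9]]
[[0.0,[-18,-5,1],9],[0.0,[-18,-3,1],9],[0.0,[-18,1,1],9],[0.0,[-18,3,0],9],[0.0,[-18,6,1],9]]
wp 1 3 rows
[[0.0,[0,0,24],0],[0.0,[0,0,24],0],[0.0,[0,0,24],0]]
```

View pics/w3.png

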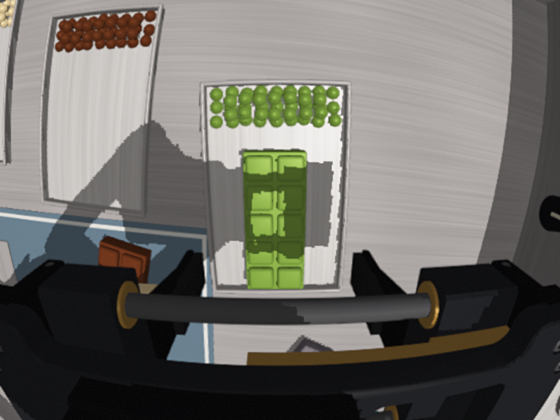

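```bash
sed -i 's/dy=(ty-yaw+90)%180-90/dy=(ty-yaw+90)%180-90 if not __import__("os").environ.get("ABS") else ty-yaw/' plan.py; python3 - <<'E'
from h import *
for n in('scene','side'):
    p,d=bot.capture(n);W=world(n,d);cv2.imwrite(f'pics/{n}1.png',p)
    for b in('bar_white','bar_milk','bar_green'):
        for r in bot.trace(n,b)[:2]:
            X=W[r['region']&(d>0)];me=np.median(X,0);X=X[np.linalg.norm(X-me,axis=1)<.1]
            zt=np.percentile(X[:,2],95);Y=X[X[:,2]>zt-.006]
            print(n,b,round(r['p'],2),r['bbox'],round(zt,4),len(Y),rect(Y[:,:2]))
E
ABS=1 python3 plan.py 0 35 .4605 -.1812 .09 95 .4605 -.1812 .028 95
```

```text
scene bar_white 0.86 [216.0, 200.5, 265.2, 228.5] 0.0463 444 [ 4.61800e-01 -1.80800e-01  1.15600e-01  4.78000e-02 -8.39211e+01]
scene bar_milk 0.59 [204.0, 148.0, 241.6, 170.6] 0.0247 254 [  0.2422  -0.4564   0.1188   0.0536 -13.414 ]
scene bar_milk 0.54 [215.9, 205.2, 254.6, 234.9] 0.0243 167 [  0.4664  -0.1734   0.1157   0.0606 -18.3046]
scene bar_green 0.96 [148.8, 202.0, 198.5, 231.7] 0.0274 456 [ 0.5547 -0.3301  0.1192  0.0563  3.8535]
side bar_white 0.33 [153.9, 196.7, 219.2, 247.9] 0.0149 387 [0.664  0.1684 0.1912 0.1221 3.1113]
side bar_milk 0.8 [392.5, 171.9, 429.9, 204.9] 0.0258 268 [  0.2418  -0.4562   0.1178   0.0512 -10.3865]
side bar_green 0.63 [326.0, 157.6, 335.9, 175.5] 0.0302 59 [ 5.20800e-01 -3.33800e-01  4.65000e-02  4.54000e-02 -8.63333e+01]
side bar_green 0.56 [156.3, 198.0, 221.0, 249.4] 0.0149 368 [0.6633 0.1689 0.1899 0.1212 3.8199]
t 9.0 at [ 557.6 -333.6  102.6] yaw 4.9 F [-0.7  0.3 -0.6] open 0.997 tilt [-0.0012 -0.0012] j [-41.  40.  84.  -0.  56.  44.]
wp 0 11 rows
[[0.0,[-8,-15,1],-8],[0.0,[-5,-15,1],-8],[0.0,[-3,-16,1],-9],[0.0,[-1,-17,2],-8],[0.0,[1,-16,1],-8]]
[[0.0,[4,-16,1],-8],[0.0,[6,-15,1],-8],[0.0,[8,-14,1],-8],[0.0,[10,-13,1],-9],[0.0,[12,-12,1],-8]]
[[0.0,[14,-9,2],-8]]
wp 1 2 rows
[[0.0,[0,0,31],0],[0.0,[0,0,31],0]]
```

View pics/scene1.png

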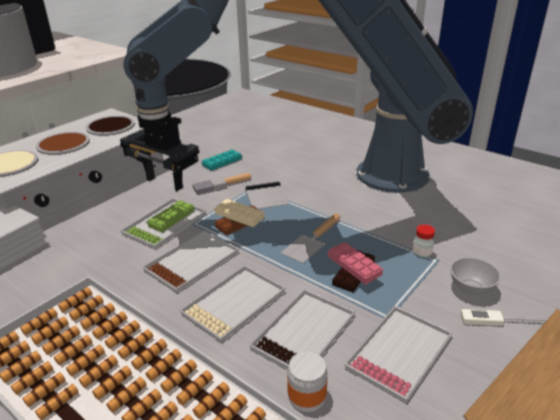

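The picture shows green in its tray at (172,215). White on milk sits at (240,212) undisturbed, with white at about (0.461, -0.181) and yaw about 95.5°.

Request:
{"api": "servo_tool", "payload": {
  "increments": [
    [0, [-8, -15, 1], -8],
    [0, [-5, -15, 1], -8],
    [0, [-3, -16, 1], -9],
    [0, [-1, -17, 2], -8],
    [0, [1, -16, 1], -8]
  ]
}}

```text
time_s: 9.62
position: [0.5131, -0.2642, 0.0971]
tcp_rot: [[0.692, 0.722, -0.001], [0.722, -0.692, 0.0], [-0.0, -0.001, -1.0]]
force: [-1.1, -0.3, 0.0]
opening: 1.003
```

Request:
{"api": "servo_tool", "payload": {
  "increments": [
    [0, [4, -16, 1], -8],
    [0, [6, -15, 1], -8],
    [0, [8, -14, 1], -8],
    [0, [10, -13, 1], -9],
    [0, [12, -12, 1], -8]
  ]
}}

```text
time_s: 10.25
position: [0.4692, -0.1952, 0.0923]
tcp_rot: [[0.049, 0.999, -0.0], [0.999, -0.049, 0.0], [0.0, -0.0, -1.0]]
force: [-0.2, -0.7, -0.1]
opening: 0.997
```

Request:
{"api": "servo_tool", "payload": {
  "increments": [
    [0, [14, -9, 2], -8],
    [0, [0, 0, 0], 0],
    [0, [0, 0, 0], 0]
  ]
}}

```text
time_s: 10.62
position: [0.4621, -0.1819, 0.0907]
tcp_rot: [[-0.084, 0.996, 0.001], [0.996, 0.084, -0.001], [-0.001, 0.001, -1.0]]
force: [-0.5, 0.1, 0.6]
opening: 0.998
```

```bash
python3 plan.py 0 20 .4610 -.1812 .028 95.5; python3 -c "
from h import *
p,d=bot.capture('wrist');cv2.imwrite('pics/w4.png',p)"
```

```text
t 10.62 at [ 462.1 -181.9   90.7] yaw 94.8 F [-0.5  0.1  0.6] open 0.998 tilt [-0.0011  0.0012] j [-34.  33. 107.  -0.  40. -39.]
wp 0 4 rows
[[0.0,[0,0,16],0],[0.0,[0,-1,15],0],[0.0,[1,0,16],-1],[0.0,[0,0,16],0]]
```

View pics/w4.png

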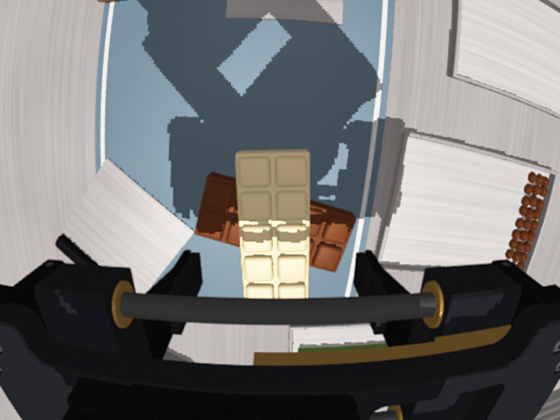

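The white bar is centred at (275,220) and square. Descending.

Request:
{"api": "servo_tool", "payload": {
  "increments": [
    [0, [0, 0, 16], 0],
    [0, [0, -1, 15], 0],
    [0, [1, 0, 16], 0],
    [0, [0, 0, 10], 0],
    [0, [0, 0, 5], 0]
  ]
}}

```text
time_s: 11.3
position: [0.4604, -0.1806, 0.0281]
tcp_rot: [[-0.085, 0.996, 0.0], [0.996, 0.085, -0.0], [-0.0, 0.0, -1.0]]
force: [-0.1, 0.0, 0.0]
opening: 0.998
```

Request:
{"api": "servo_tool", "payload": {
  "increments": [
    [1, [0, 0, 0], 0],
    [1, [0, 0, 0], 0],
    [1, [0, 0, 0], 0],
    [1, [0, 0, 0], 0],
    [1, [0, 0, 0], 0]
  ]
}}

```text
time_s: 11.92
position: [0.4601, -0.1802, 0.0288]
tcp_rot: [[-0.086, 0.996, 0.0], [0.996, 0.086, -0.0], [-0.0, 0.0, -1.0]]
force: [-0.7, -0.4, 0.9]
opening: 0.57
```

Request:
{"api": "servo_tool", "payload": {
  "increments": [
    [1, [0, 0, -3], 0],
    [1, [0, 0, -7], 0],
    [1, [0, 0, -15], 0],
    [1, [0, 0, -25], 0],
    [1, [0, 0, -20], 0]
  ]
}}

```text
time_s: 12.55
position: [0.4603, -0.1803, 0.1003]
tcp_rot: [[-0.086, 0.996, 0.001], [0.996, 0.086, -0.001], [-0.001, 0.001, -1.0]]
force: [0.0, -0.9, -1.2]
opening: 0.57
```

```bash
ABS=1 python3 plan.py 1 30 .6655 .0093 .10 177.8; ABS=1 python3 plan.py 1 30 .6655 .0093 .10 -2.2
```

```text
t 12.55 at [ 460.3 -180.3  100.3] yaw 94.9 F [ 0.  -0.9 -1.2] open 0.57 tilt [-0.0008  0.001 ] j [-34.  32. 107.   0.  41. -39.]
wp 0 10 rows
[[1.0,[17,22,0],-8],[1.0,[14,24,0],-9],[1.0,[10,26,0],-8],[1.0,[6,28,0],-8],[1.0,[2,28,0],-8]]
[[1.0,[-1,27,0],-9],[1.0,[-6,28,0],-8],[1.0,[-10,26,0],-8],[1.0,[-13,25,0],-9],[1.0,[-17,22,0],-8]]
t 12.55 at [ 460.3 -180.3  100.3] yaw 94.9 F [ 0.  -0.9 -1.2] open 0.57 tilt [-0.0008  0.001 ] j [-34.  32. 107.   0.  41. -39.]
wp 0 11 rows
[[1.0,[16,20,0],9],[1.0,[18,18,0],9],[1.0,[21,14,0],8],[1.0,[23,11,0],9],[1.0,[24,8,0],9]]
[[1.0,[25,3,0],9],[1.0,[26,0,0],9],[1.0,[25,-4,0],9],[1.0,[24,-9,0],8],[1.0,[22,-11,0],9]]
[[1.0,[21,-15,0],9]]
```

Request:
{"api": "servo_tool", "payload": {
  "increments": [
    [1, [16, 20, 0], 9],
    [1, [18, 18, 0], 9],
    [1, [21, 14, 0], 8],
    [1, [23, 11, 0], 9],
    [1, [24, 8, 0], 9]
  ]
}}

```text
time_s: 13.18
position: [0.5542, -0.0936, 0.0996]
tcp_rot: [[0.634, 0.773, 0.0], [0.773, -0.634, -0.0], [0.0, 0.0, -1.0]]
force: [0.5, -1.3, -1.0]
opening: 0.575
```

Request:
{"api": "servo_tool", "payload": {
  "increments": [
    [1, [25, 3, 0], 9],
    [1, [26, 0, 0], 9],
    [1, [25, -4, 0], 9],
    [1, [24, -9, 0], 8],
    [1, [22, -11, 0], 9]
  ]
}}

```text
time_s: 13.8
position: [0.6466, -0.0071, 0.0995]
tcp_rot: [[0.993, 0.116, 0.0], [0.116, -0.993, 0.0], [0.0, -0.0, -1.0]]
force: [-0.5, -0.5, -1.9]
opening: 0.575
```

Request:
{"api": "servo_tool", "payload": {
  "increments": [
    [1, [21, -15, 0], 9],
    [1, [0, 0, 15], 0],
    [1, [0, 0, 25], 0],
    [1, [0, 0, 20], 0],
    [1, [0, 0, 10], 0]
  ]
}}

```text
time_s: 14.42
position: [0.6637, 0.0093, 0.0267]
tcp_rot: [[0.999, -0.036, -0.004], [-0.036, -0.999, 0.0], [-0.004, -0.0, -1.0]]
force: [0.6, -0.1, -1.3]
opening: 0.567
```

Request:
{"api": "servo_tool", "payload": {
  "increments": [
    [1, [0, 0, 5], 0],
    [1, [0, 0, 0], 0]
  ]
}}

```text
time_s: 14.68
position: [0.6655, 0.0094, 0.0236]
tcp_rot: [[0.999, -0.036, 0.0], [-0.036, -0.999, -0.0], [0.0, 0.0, -1.0]]
force: [0.3, 0.6, -1.3]
opening: 0.573
```

```bash
python3 plan.py 1 10 .6655 .0093 .008 -2.2; python3 -c "
from h import *
p,d=bot.capture('wrist');cv2.imwrite('pics/w5.png',p)"
```

```text
t 14.68 at [665.5   9.4  23.6] yaw -2.1 F [ 0.3  0.6 -1.3] open 0.573 tilt [0. 0.] j [-9. 48. 83. -0. 49. 83.]
wp 0 2 rows
[[1.0,[0,0,8],0],[1.0,[0,0,8],0]]
```

View pics/w5.png

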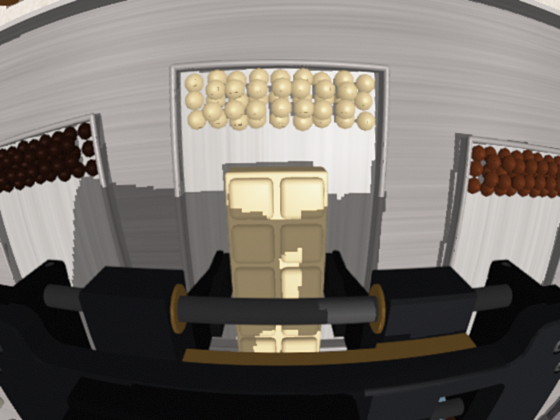

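The white bar is centred over the white-drop tray, between rims at 177 and 383. Lowering now.

Request:
{"api": "servo_tool", "payload": {
  "increments": [
    [1, [0, 0, 8], 0],
    [1, [0, 0, 4], 0],
    [1, [0, 0, 2], 0],
    [1, [0, 0, 1], 0],
    [1, [0, 0, 0], 0]
  ]
}}

```text
time_s: 15.35
position: [0.6651, 0.0096, 0.0098]
tcp_rot: [[0.999, -0.036, -0.001], [-0.036, -0.999, 0.0], [-0.001, -0.0, -1.0]]
force: [-1.8, -0.0, 5.7]
opening: 0.571
```

Contact at 5.7 N, so I'll release it.

Request:
{"api": "servo_tool", "payload": {
  "increments": [
    [0.27, [0, 0, 0], 0],
    [0.27, [0, 0, 0], 0],
    [0.27, [0, 0, 0], 0],
    [0.27, [0, 0, -10], 0],
    [0.27, [0, 0, -25], 0]
  ]
}}

```text
time_s: 15.98
position: [0.6644, 0.0097, 0.043]
tcp_rot: [[0.999, -0.036, -0.003], [-0.036, -0.999, 0.0], [-0.003, -0.0, -1.0]]
force: [0.0, -0.2, -0.1]
opening: 0.73
```

Request:
{"api": "servo_tool", "payload": {
  "increments": [
    [0, [0, 0, -30], 0],
    [0, [0, 0, -20], 0],
    [0, [0, 0, 0], 0],
    [0, [0, 0, 0], 0]
  ]
}}

```text
time_s: 16.48
position: [0.6646, 0.0097, 0.0928]
tcp_rot: [[0.999, -0.036, -0.002], [-0.036, -0.999, 0.0], [-0.002, -0.0, -1.0]]
force: [-1.2, 0.4, -0.0]
opening: 0.988
```

```bash
python3 - <<'E'
from h import *
for n in('scene','side'):
    p,d=bot.capture(n);W=world(n,d);cv2.imwrite(f'pics/{n}2.png',p)
    for b in('bar_white','bar_milk'):
        for r in bot.trace(n,b)[:2]:
            X=W[r['region']&(d>0)];me=np.median(X,0);X=X[np.linalg.norm(X-me,axis=1)<.1]
            zt=np.percentile(X[:,2],95);Y=X[X[:,2]>zt-.006]
            print(n,b,round(r['p'],2),r['bbox'],round(zt,4),len(Y),rect(Y[:,:2]))
E
ABS=1 python3 plan.py 0 35 .4610 -.1800 .09 -14
```

```text
scene bar_white 0.94 [215.5, 273.1, 270.3, 317.1] 0.0272 810 [ 0.6605  0.0112  0.1195  0.0499 -1.7763]
scene bar_milk 0.5 [221.9, 227.4, 234.6, 230.6] 0.0211 21 [ 5.13400e-01 -1.70800e-01  1.96000e-02  1.03000e-02 -5.06088e+01]
scene bar_milk 0.4 [203.6, 155.5, 213.3, 170.0] 0.0246 43 [ 2.89800e-01 -4.67300e-01  4.73000e-02  2.19000e-02  6.40493e+01]
side bar_white 0.57 [284.6, 138.2, 344.6, 178.6] 0.0171 200 [ 0.6001 -0.3298  0.1466  0.1246  3.7284]
side bar_milk 0.72 [295.6, 187.2, 324.5, 215.0] 0.0273 187 [  0.4585  -0.181    0.1162   0.0429 -14.4848]
side bar_milk 0.61 [396.8, 173.7, 431.5, 206.3] 0.0266 240 [ 0.2413 -0.456   0.1185  0.0503 -9.6836]
t 16.77 at [664.9   9.6  92.6] yaw -2.1 F [-0.1 -0.7  0.3] open 0.997 tilt [-0.0016 -0.0002] j [-9. 42. 82.  0. 56. 83.]
wp 0 8 rows
[[0.0,[-25,25,0],1],[0.0,[-24,25,1],2],[0.0,[-23,25,0],1],[0.0,[-23,27,0],2],[0.0,[-22,27,1],1]]
[[0.0,[-21,27,0],2],[0.0,[-21,28,0],1],[0.0,[-20,29,1],2]]
```

View pics/scene2.png

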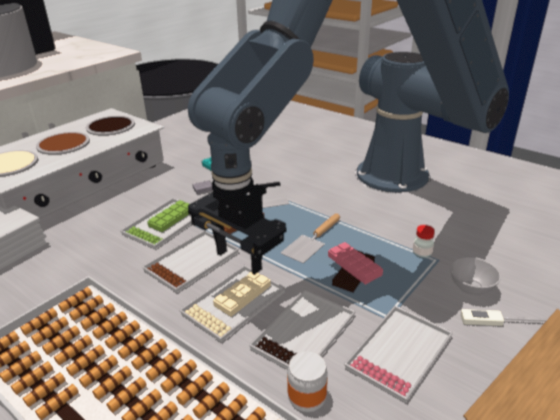

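White sits in its tray at (243,294). Milk lies alone at (0.460, -0.180) with yaw -14.5°.

Request:
{"api": "servo_tool", "payload": {
  "increments": [
    [0, [-25, 25, 0], 1],
    [0, [-24, 25, 1], 2],
    [0, [-23, 25, 0], 1],
    [0, [-23, 27, 0], 2],
    [0, [-22, 27, 1], 1]
  ]
}}

```text
time_s: 17.4
position: [0.5371, -0.1099, 0.0914]
tcp_rot: [[0.987, -0.158, 0.0], [-0.158, -0.987, -0.0], [0.0, 0.0, -1.0]]
force: [-0.4, 0.1, 0.3]
opening: 0.998
```

Request:
{"api": "servo_tool", "payload": {
  "increments": [
    [0, [-21, 27, 0], 2],
    [0, [-21, 28, 0], 1],
    [0, [-20, 29, 1], 2],
    [0, [0, 0, 0], 0],
    [0, [0, 0, 0], 0]
  ]
}}

```text
time_s: 18.02
position: [0.4618, -0.1802, 0.0906]
tcp_rot: [[0.97, -0.243, 0.001], [-0.243, -0.97, -0.0], [0.001, -0.0, -1.0]]
force: [0.8, -0.9, 0.1]
opening: 0.999
```

```bash
python3 plan.py 0 20 .460 -.1800 .006 -14.2; python3 -c "
from h import *
p,d=bot.capture('wrist');cv2.imwrite('pics/w6.png',p)"
```

```text
t 18.02 at [ 461.8 -180.2   90.6] yaw -14.1 F [ 0.8 -0.9  0.1] open 0.999 tilt [ 0.0008 -0.    ] j [-34.  33. 107.   0.  40.  70.]
wp 0 5 rows
[[0.0,[0,0,17],0],[0.0,[-1,0,17],0],[0.0,[0,0,17],0],[0.0,[0,0,17],0],[0.0,[-1,0,17],0]]
```

View pics/w6.png

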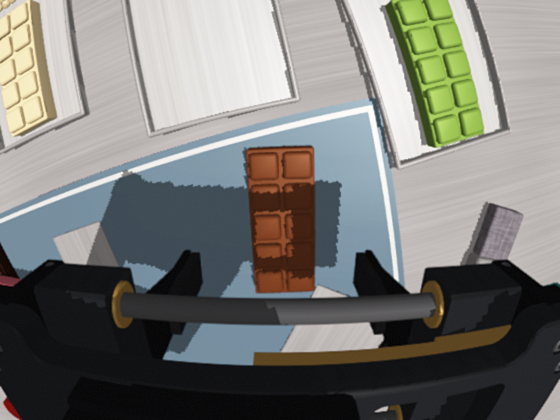

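```bash
cat > wr.py <<'E'
from h import *
def wristcloud():
    s=bot.read_state();p,d=bot.capture('wrist');c=bot.camera_info('wrist');K=c['K']
    v,u=np.mgrid[:420,:560];a=(u-K[0,2])/K[0,0];b=(v-K[1,2])/K[1,1];r=np.hypot(a,b)+1e-9
    k=np.tan(np.minimum(r,1.4))/r
    P=np.stack([a*k*d,b*k*d,d,np.ones_like(d)],-1)@c['mount'].T
    return p,d,P[...,:3]@s['tcp_rot'].T+s['position']
E
python3 - <<'E'
from wr import *
p,d,W=wristcloud()
for v,u in((300,330),(340,320),(280,340),(230,350),(200,280),(330,200),(280,220),(350,310),(240,470)): print((u,v),np.round(W[v,u],3),p[v,u])
n='scene';p,d=bot.capture(n);c=bot.camera_info(n)
for q in((.44,-.24,0),(.44,-.12,0),(.40,-.18,0)):
    P=c['R']@np.array(q)+c['t'];u=c['K']@P;print(q,u[:2]/u[2])
cv2.imwrite('pics/kn.png',cv2.resize(cv2.imread('pics/scene0.png')[140:250,180:330],None,fx=5,fy=5,interpolation=cv2.INTER_CUBIC))
E
```

```text
(330, 300) [ 0.49  -0.203  0.176] [46 46 46]
(320, 340) [ 0.331 -0.191  0.005] [186 187 193]
(340, 280) [ 0.391 -0.221 -0.   ] [162 146 121]
(350, 230) [ 0.436 -0.237  0.001] [170 154 129]
(280, 200) [ 0.48  -0.187  0.018] [30 52 95]
(200, 330) [ 0.367 -0.079  0.001] [162 144 119]
(220, 280) [ 0.417 -0.117  0.001] [86 75 61]
(310, 350) [ 0.321 -0.179  0.006] [188 188 194]
(470, 240) [ 0.395 -0.354 -0.   ] [180 182 188]
(0.44, -0.24, 0) [228.61693291 212.33807719]
(0.44, -0.12, 0) [263.52747536 227.84196602]
(0.4, -0.18, 0) [255.92048805 213.19080114]
```

View pics/kn.png

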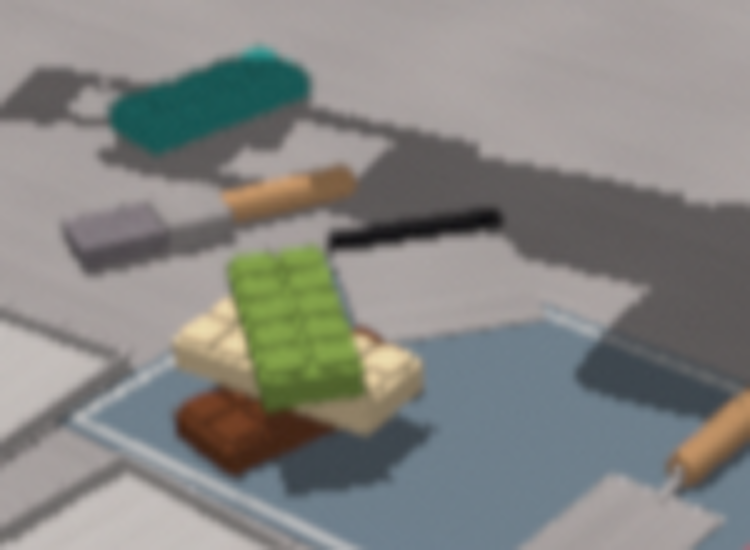

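A flat scraper, about 5 mm high, lies at x < 0.40. The fingertips will land at (0.446, -0.237) and (0.475, -0.124), where it is clear.

Request:
{"api": "servo_tool", "payload": {
  "increments": [
    [0, [0, 0, 20], 0],
    [0, [-1, 0, 22], 0],
    [0, [0, 0, 22], 0],
    [0, [0, 0, 12], 0],
    [0, [-1, 0, 5], 0]
  ]
}}

```text
time_s: 18.8
position: [0.4595, -0.1792, 0.009]
tcp_rot: [[0.97, -0.242, -0.0], [-0.242, -0.97, 0.0], [-0.0, -0.0, -1.0]]
force: [-0.6, 0.0, 0.6]
opening: 1.0
```

Request:
{"api": "servo_tool", "payload": {
  "increments": [
    [0, [0, 0, 2], 0],
    [1, [0, 0, 0], 0],
    [1, [0, 0, 0], 0],
    [1, [0, 0, 0], 0],
    [1, [0, 0, 0], 0]
  ]
}}

```text
time_s: 19.42
position: [0.4594, -0.1799, 0.0078]
tcp_rot: [[0.97, -0.243, 0.0], [-0.243, -0.97, -0.001], [0.001, 0.0, -1.0]]
force: [-0.8, -1.2, 1.7]
opening: 0.631
```

Request:
{"api": "servo_tool", "payload": {
  "increments": [
    [1, [0, 0, 0], 0],
    [1, [0, 0, -3], 0],
    [1, [0, 0, -10], 0],
    [1, [0, 0, -20], 0],
    [1, [0, 0, -15], 0]
  ]
}}

```text
time_s: 20.05
position: [0.4594, -0.1796, 0.0566]
tcp_rot: [[0.97, -0.243, 0.0], [-0.243, -0.97, -0.0], [0.0, 0.0, -1.0]]
force: [0.1, 0.9, -1.9]
opening: 0.571
```

```bash
ABS=1 python3 plan.py 1 28 .6235 -.161 .055 -2.4
```

```text
t 20.05 at [ 459.4 -179.6   56.6] yaw -14.1 F [ 0.1  0.9 -1.9] open 0.571 tilt [0.0005 0.0001] j [-34.  36. 109.   0.  35.  70.]
wp 0 6 rows
[[1.0,[26,-10,0],-2],[1.0,[26,-8,1],-2],[1.0,[26,-8,0],-2],[1.0,[27,-7,0],-2],[1.0,[27,-6,0],-2]]
[[1.0,[27,-5,1],-2]]
```

Request:
{"api": "servo_tool", "payload": {
  "increments": [
    [1, [26, -10, 0], -2],
    [1, [26, -8, 1], -2],
    [1, [26, -8, 0], -2],
    [1, [27, -7, 0], -2],
    [1, [27, -6, 0], -2]
  ]
}}

```text
time_s: 20.68
position: [0.5969, -0.1639, 0.055]
tcp_rot: [[0.998, -0.07, -0.0], [-0.07, -0.998, 0.0], [-0.0, -0.0, -1.0]]
force: [1.0, 0.7, -0.9]
opening: 0.576
```

Request:
{"api": "servo_tool", "payload": {
  "increments": [
    [1, [27, -5, 1], -2],
    [1, [0, 0, 10], 0],
    [1, [0, 0, 15], 0],
    [1, [0, 0, 5], 0],
    [1, [0, 0, 0], 0]
  ]
}}

```text
time_s: 21.3
position: [0.622, -0.161, 0.0225]
tcp_rot: [[0.999, -0.037, -0.003], [-0.037, -0.999, 0.001], [-0.003, -0.001, -1.0]]
force: [-0.0, -0.8, -1.6]
opening: 0.573
```

```bash
python3 plan.py 1 10 .6235 -.161 .01 -2.4; python3 -c "
from h import *
p,d=bot.capture('wrist');cv2.imwrite('pics/w7.png',p)"
```

```text
t 21.3 at [ 622.  -161.    22.5] yaw -2.1 F [-0.  -0.8 -1.6] open 0.573 tilt [-0.0027 -0.0011] j [-24.  46.  87.  -0.  47.  68.]
wp 0 2 rows
[[1.0,[1,0,6],0],[1.0,[0,0,7],0]]
```

View pics/w7.png

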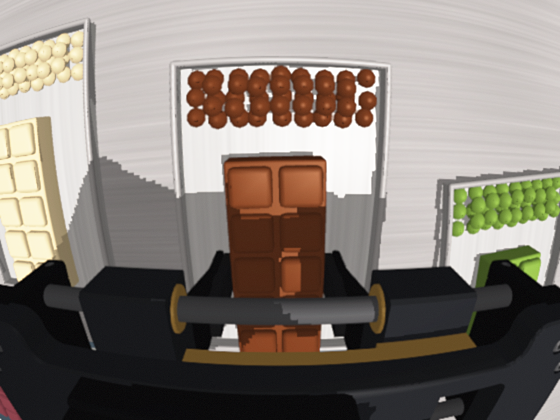

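The milk bar is over the milk-drop tray, square, between rims at 177 and 382. Lowering.

Request:
{"api": "servo_tool", "payload": {
  "increments": [
    [1, [0, 0, 6], 0],
    [1, [0, 0, 4], 0],
    [1, [0, 0, 2], 0],
    [1, [0, 0, 1], 0],
    [1, [0, 0, 0], 0]
  ]
}}

```text
time_s: 21.98
position: [0.6235, -0.1611, 0.0109]
tcp_rot: [[0.999, -0.036, -0.0], [-0.036, -0.999, -0.0], [-0.0, 0.0, -1.0]]
force: [-1.3, -0.1, 0.5]
opening: 0.569
```

Request:
{"api": "servo_tool", "payload": {
  "increments": [
    [1, [0, 0, 1], 0],
    [1, [0, 0, 0], 0]
  ]
}}

```text
time_s: 22.22
position: [0.6234, -0.1611, 0.0108]
tcp_rot: [[0.999, -0.036, -0.0], [-0.036, -0.999, -0.0], [-0.0, 0.0, -1.0]]
force: [-1.3, 1.5, 6.0]
opening: 0.572
```

Request:
{"api": "servo_tool", "payload": {
  "increments": [
    [0.27, [0, 0, 0], 0],
    [0.27, [0, 0, 0], 0],
    [0.27, [0, 0, 0], 0],
    [0.27, [0, 0, -10], 0],
    [0.27, [0, 0, -25], 0]
  ]
}}

```text
time_s: 22.85
position: [0.6226, -0.1608, 0.044]
tcp_rot: [[0.999, -0.036, -0.003], [-0.036, -0.999, 0.001], [-0.003, -0.001, -1.0]]
force: [0.6, 0.8, 0.1]
opening: 0.728
```

Request:
{"api": "servo_tool", "payload": {
  "increments": [
    [0, [0, 0, -30], 0],
    [0, [0, 0, -20], 0],
    [0, [0, 0, 0], 0],
    [0, [0, 0, 0], 0]
  ]
}}

```text
time_s: 23.35
position: [0.623, -0.161, 0.0941]
tcp_rot: [[0.999, -0.036, -0.001], [-0.036, -0.999, 0.0], [-0.001, -0.0, -1.0]]
force: [-0.3, 0.3, -0.2]
opening: 0.992
```

```bash
ABS=1 python3 plan.py 0 35 .458 .1518 .10 74.5
```

```text
t 23.35 at [ 623.  -161.    94.1] yaw -2.1 F [-0.3  0.3 -0.2] open 0.992 tilt [-0.0009 -0.0004] j [-24.  41.  85.   0.  54.  68.]
wp 0 11 rows
[[0.0,[-16,-28,-1],-7],[0.0,[-13,-29,0],-7],[0.0,[-8,-31,-1],-7],[0.0,[-5,-32,0],-7],[0.0,[-1,-32,-1],-7]]
[[0.0,[3,-32,0],-7],[0.0,[6,-32,-1],-7],[0.0,[11,-30,0],-7],[0.0,[14,-29,-1],-7],[0.0,[18,-27,0],-7]]
[[0.0,[20,-25,-1],-7]]
```

Request:
{"api": "servo_tool", "payload": {
  "increments": [
    [0, [-16, -28, -1], -7],
    [0, [-13, -29, 0], -7],
    [0, [-8, -31, -1], -7],
    [0, [-5, -32, 0], -7],
    [0, [-1, -32, -1], -7]
  ]
}}

```text
time_s: 23.98
position: [0.5474, -0.0181, 0.0963]
tcp_rot: [[0.837, 0.547, -0.003], [0.547, -0.837, 0.001], [-0.002, -0.002, -1.0]]
force: [-0.3, 0.4, -0.2]
opening: 1.0
```

Request:
{"api": "servo_tool", "payload": {
  "increments": [
    [0, [3, -32, 0], -7],
    [0, [6, -32, -1], -7],
    [0, [11, -30, 0], -7],
    [0, [14, -29, -1], -7],
    [0, [18, -27, 0], -7]
  ]
}}

```text
time_s: 24.6
position: [0.4723, 0.1242, 0.0986]
tcp_rot: [[0.372, 0.928, -0.002], [0.928, -0.372, -0.0], [-0.001, -0.002, -1.0]]
force: [0.4, 0.8, -0.2]
opening: 1.0
```

Request:
{"api": "servo_tool", "payload": {
  "increments": [
    [0, [20, -25, -1], -7],
    [0, [0, 0, 0], 0],
    [0, [0, 0, 0], 0]
  ]
}}

```text
time_s: 24.98
position: [0.4582, 0.1511, 0.1001]
tcp_rot: [[0.261, 0.965, -0.0], [0.965, -0.261, -0.0], [-0.0, -0.0, -1.0]]
force: [0.1, 0.7, 0.6]
opening: 1.003
```

```bash
python3 plan.py 0 20 .458 .1518 .028 74.5; python3 -c "
from h import *
p,d=bot.capture('wrist');cv2.imwrite('pics/w8.png',p)"
```

```text
t 24.98 at [458.2 151.1 100.1] yaw 74.9 F [0.1 0.7 0.6] open 1.003 tilt [-0.0003 -0.0001] j [  5.  31. 109.  -0.  40.  20.]
wp 0 4 rows
[[0.0,[0,0,18],0],[0.0,[0,0,18],0],[0.0,[0,0,18],0],[0.0,[1,0,18],0]]
```

View pics/w8.png

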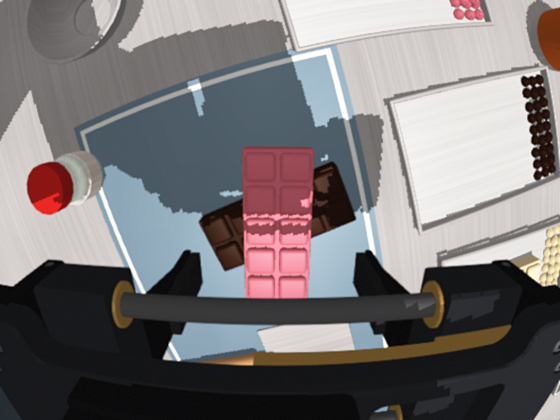

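The ruby bar is centred and square at (277,225). The shaker stands at (65,190), so I'll check its clearance.

```bash
python3 - <<'E'
from wr import *
p,d,W=wristcloud()
X=W[150:215,25:105].reshape(-1,3);X=X[(X[:,2]>.01)&(X[:,2]<.15)]
s=bot.read_state();T=(X-s['position'])@s['tcp_rot']
print(np.round(np.percentile(X,[1,50,99],axis=0),3));print(np.round(np.percentile(T*1000,[1,50,99],axis=0)))
E
```

```text
[[0.28  0.214 0.011]
 [0.31  0.234 0.057]
 [0.32  0.255 0.066]]
[[  20. -195.   34.]
 [  42. -165.   43.]
 [  60. -155.   89.]]
```

Its nearest point is 155 mm away along the jaw direction (body half-width 95 mm) and it is 66 mm tall, so it's clear.

Request:
{"api": "servo_tool", "payload": {
  "increments": [
    [0, [0, 0, 18], 0],
    [0, [0, 0, 20], 0],
    [0, [0, 0, 18], 0],
    [0, [0, 0, 11], 0],
    [0, [0, 0, 5], 0]
  ]
}}

```text
time_s: 25.7
position: [0.4581, 0.1508, 0.028]
tcp_rot: [[0.261, 0.965, -0.001], [0.965, -0.261, -0.0], [-0.0, -0.0, -1.0]]
force: [-0.7, 0.4, 0.5]
opening: 0.998
```

Request:
{"api": "servo_tool", "payload": {
  "increments": [
    [1, [0, 0, 0], 0],
    [1, [0, 0, 0], 0],
    [1, [0, 0, 0], 0],
    [1, [0, 0, 0], 0],
    [1, [0, 0, 0], 0]
  ]
}}

```text
time_s: 26.32
position: [0.458, 0.1514, 0.0288]
tcp_rot: [[0.26, 0.966, 0.0], [0.966, -0.26, 0.0], [0.0, 0.0, -1.0]]
force: [-0.3, -0.6, 2.6]
opening: 0.574
```

Request:
{"api": "servo_tool", "payload": {
  "increments": [
    [1, [0, 0, -3], 0],
    [1, [0, 0, -7], 0],
    [1, [0, 0, -15], 0],
    [1, [0, 0, -25], 0],
    [1, [0, 0, -10], 0]
  ]
}}

```text
time_s: 26.95
position: [0.4587, 0.1515, 0.0904]
tcp_rot: [[0.26, 0.966, 0.003], [0.966, -0.26, 0.0], [0.001, 0.003, -1.0]]
force: [0.0, 0.6, -1.7]
opening: 0.571
```

```bash
ABS=1 python3 plan.py 1 28 .5785 .3349 .08 0.1
```

```text
t 26.95 at [458.7 151.5  90.4] yaw 74.9 F [ 0.   0.6 -1.7] open 0.571 tilt [0.001  0.0029] j [  5.  32. 109.   0.  39.  20.]
wp 0 9 rows
[[1.0,[23,8,1],8],[1.0,[24,4,1],9],[1.0,[24,0,1],8],[1.0,[25,-3,2],8],[1.0,[23,-6,1],9]]
[[1.0,[22,-10,1],8],[1.0,[21,-13,1],8],[1.0,[19,-15,1],9],[1.0,[16,-19,1],8]]
```

Request:
{"api": "servo_tool", "payload": {
  "increments": [
    [1, [23, 8, 1], 8],
    [1, [24, 4, 1], 9],
    [1, [24, 0, 1], 8],
    [1, [25, -3, 2], 8],
    [1, [23, -6, 1], 9]
  ]
}}

```text
time_s: 27.58
position: [0.5244, 0.2539, 0.0826]
tcp_rot: [[0.842, 0.54, -0.0], [0.54, -0.842, -0.0], [-0.0, -0.0, -1.0]]
force: [0.6, -0.2, -1.7]
opening: 0.569
```

Request:
{"api": "servo_tool", "payload": {
  "increments": [
    [1, [22, -10, 1], 8],
    [1, [21, -13, 1], 8],
    [1, [19, -15, 1], 9],
    [1, [16, -19, 1], 8],
    [1, [0, 0, 15], 0]
  ]
}}

```text
time_s: 28.2
position: [0.5797, 0.3367, 0.0643]
tcp_rot: [[1.0, 0.002, 0.004], [0.002, -1.0, 0.002], [0.004, -0.002, -1.0]]
force: [0.4, -0.2, -2.5]
opening: 0.572
```

Request:
{"api": "servo_tool", "payload": {
  "increments": [
    [1, [0, 0, 20], 0],
    [1, [0, 0, 15], 0],
    [1, [0, 0, 5], 0],
    [1, [0, 0, 0], 0]
  ]
}}

```text
time_s: 28.7
position: [0.5775, 0.3347, 0.0229]
tcp_rot: [[1.0, -0.001, -0.001], [-0.001, -1.0, -0.0], [-0.001, 0.0, -1.0]]
force: [0.5, 0.1, -2.1]
opening: 0.57
```

```bash
python3 plan.py 1 10 .5785 .3349 .01 .1; python3 -c "
from h import *
p,d=bot.capture('wrist');cv2.imwrite('pics/w9.png',p)"
```

```text
t 28.7 at [577.5 334.7  22.9] yaw -0.1 F [ 0.5  0.1 -2.1] open 0.57 tilt [-0.0013  0.0005] j [ 21.  48.  83.  -0.  50. 111.]
wp 0 2 rows
[[1.0,[0,0,6],0],[1.0,[1,0,7],0]]
```

View pics/w9.png

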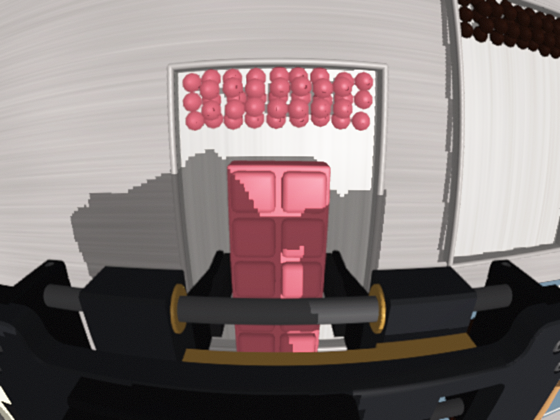

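The ruby bar is centred over the ruby-drop tray. Lowering.

Request:
{"api": "servo_tool", "payload": {
  "increments": [
    [1, [0, 0, 7], 0],
    [1, [0, 0, 4], 0],
    [1, [0, 0, 2], 0],
    [1, [0, 0, 1], 0],
    [1, [0, 0, 0], 0]
  ]
}}

```text
time_s: 29.38
position: [0.5778, 0.3352, 0.0099]
tcp_rot: [[1.0, -0.001, -0.0], [-0.001, -1.0, -0.0], [-0.0, 0.0, -1.0]]
force: [-0.5, -0.1, 1.6]
opening: 0.57
```

Request:
{"api": "servo_tool", "payload": {
  "increments": [
    [1, [0, 0, 1], 0],
    [1, [0, 0, 0], 0]
  ]
}}

```text
time_s: 29.62
position: [0.5778, 0.3352, 0.0099]
tcp_rot: [[1.0, -0.001, 0.0], [-0.001, -1.0, -0.0], [0.0, 0.0, -1.0]]
force: [-2.7, -1.5, 6.8]
opening: 0.574
```

Request:
{"api": "servo_tool", "payload": {
  "increments": [
    [0.27, [0, 0, 0], 0],
    [0.27, [0, 0, 0], 0],
    [0.27, [0, 0, 0], 0],
    [0.27, [0, 0, -10], 0],
    [0.27, [0, 0, -25], 0]
  ]
}}

```text
time_s: 30.25
position: [0.577, 0.3348, 0.043]
tcp_rot: [[1.0, -0.001, -0.003], [-0.001, -1.0, -0.001], [-0.003, 0.001, -1.0]]
force: [0.1, -0.4, 0.2]
opening: 0.73
```

Request:
{"api": "servo_tool", "payload": {
  "increments": [
    [0, [0, 0, -30], 0],
    [0, [0, 0, -20], 0],
    [0, [0, 0, 0], 0],
    [0, [0, 0, 0], 0]
  ]
}}

```text
time_s: 30.75
position: [0.5772, 0.3349, 0.0928]
tcp_rot: [[1.0, -0.001, -0.002], [-0.001, -1.0, -0.001], [-0.002, 0.001, -1.0]]
force: [0.6, -0.3, -0.6]
opening: 0.986
```

```bash
python3 - <<'E'
from h import *
for n in('scene','side'):
    p,d=bot.capture(n);W=world(n,d)
    for r in bot.trace(n,'bar_dark')[:2]:
            X=W[r['region']&(d>0)];me=np.median(X,0);X=X[np.linalg.norm(X-me,axis=1)<.1]
            zt=np.percentile(X[:,2],95);Y=X[X[:,2]>zt-.006]
            print(n,round(r['p'],2),r['bbox'],round(zt,4),len(Y),rect(Y[:,:2]))
E
ABS=1 python3 plan.py 0 35 .4575 .1525 .09 9.2
```

```text
scene 0.82 [330.1, 246.3, 368.4, 291.6] 0.0242 543 [0.458  0.1515 0.1205 0.0488 8.8112]
scene 0.73 [143.7, 230.4, 240.4, 288.3] 0.0148 609 [ 0.6628 -0.1631  0.1475  0.1229 -2.1067]
side 0.51 [213.6, 248.9, 234.4, 271.3] 0.0248 45 [0.4759 0.1734 0.0731 0.0138 8.643 ]
t 30.95 at [577.2 334.9  92.2] yaw -0.1 F [-0.1 -0.2 -1. ] open 0.999 tilt [-0.0022  0.0008] j [ 21.  42.  81.  -0.  57. 111.]
wp 0 7 rows
[[0.0,[-17,26,0],-1],[0.0,[-18,26,1],-2],[0.0,[-18,25,0],-1],[0.0,[-19,25,0],-1],[0.0,[-19,24,1],-2]]
[[0.0,[-20,24,0],-1],[0.0,[-21,24,0],-1]]
```

Request:
{"api": "servo_tool", "payload": {
  "increments": [
    [0, [-17, 26, 0], -1],
    [0, [-18, 26, 1], -2],
    [0, [-18, 25, 0], -1],
    [0, [-19, 25, 0], -1],
    [0, [-19, 24, 1], -2]
  ]
}}

```text
time_s: 31.58
position: [0.4918, 0.2044, 0.0911]
tcp_rot: [[0.993, 0.122, -0.001], [0.122, -0.993, -0.0], [-0.001, 0.0, -1.0]]
force: [-0.2, 0.0, 0.2]
opening: 1.002
```

Request:
{"api": "servo_tool", "payload": {
  "increments": [
    [0, [-20, 24, 0], -1],
    [0, [-21, 24, 0], -1],
    [0, [0, 0, 0], 0],
    [0, [0, 0, 0], 0]
  ]
}}

```text
time_s: 32.08
position: [0.4592, 0.1526, 0.0915]
tcp_rot: [[0.988, 0.155, 0.001], [0.155, -0.988, 0.0], [0.001, -0.0, -1.0]]
force: [-0.6, 0.1, -0.7]
opening: 1.003
```

```bash
python3 plan.py 0 20 .4575 .152 .007 9.2; python3 -c "
from h import *
p,d=bot.capture('wrist');cv2.imwrite('pics/w10.png',p)"
```

```text
t 32.08 at [459.2 152.6  91.5] yaw 8.9 F [-0.6  0.1 -0.7] open 1.003 tilt [ 0.0014 -0.0001] j [  5.  32. 109.   0.  39.  86.]
wp 0 5 rows
[[0.0,[0,0,17],0],[0.0,[-1,0,17],0],[0.0,[0,0,17],0],[0.0,[0,0,17],0],[0.0,[-1,0,17],0]]
```

View pics/w10.png

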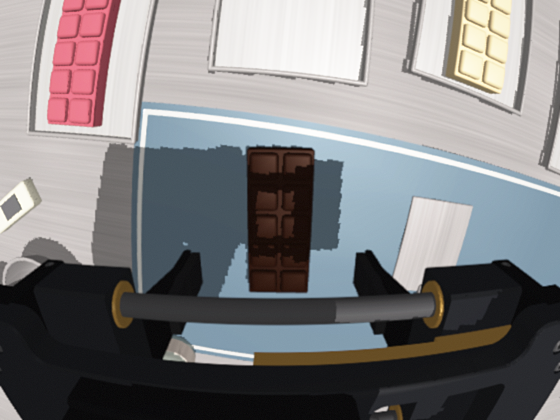

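The dark bar is centred and square at (280,220). The spatula blade starts at column 395 and the finger lands near 357, so it's clear.

Request:
{"api": "servo_tool", "payload": {
  "increments": [
    [0, [0, 0, 20], 0],
    [0, [-1, 0, 22], 0],
    [0, [0, 0, 22], 0],
    [0, [0, 0, 13], 0],
    [0, [-1, 0, 5], 0]
  ]
}}

```text
time_s: 32.75
position: [0.4564, 0.1524, 0.0088]
tcp_rot: [[0.988, 0.156, -0.0], [0.156, -0.988, 0.0], [-0.0, -0.0, -1.0]]
force: [0.2, 0.1, -0.2]
opening: 1.002
```

Request:
{"api": "servo_tool", "payload": {
  "increments": [
    [0, [0, 0, 2], 0],
    [1, [0, 0, 0], 0],
    [1, [0, 0, 0], 0],
    [1, [0, 0, 0], 0],
    [1, [0, 0, 0], 0]
  ]
}}

```text
time_s: 33.38
position: [0.4563, 0.152, 0.0078]
tcp_rot: [[0.988, 0.155, 0.0], [0.155, -0.988, 0.0], [0.0, 0.0, -1.0]]
force: [1.0, -0.0, -0.2]
opening: 0.634
```

Request:
{"api": "servo_tool", "payload": {
  "increments": [
    [1, [0, 0, 0], 0],
    [1, [0, 0, 0], 0],
    [1, [0, 0, -3], 0],
    [1, [0, 0, -15], 0],
    [1, [0, 0, -25], 0]
  ]
}}

```text
time_s: 34.0
position: [0.4554, 0.1519, 0.051]
tcp_rot: [[0.988, 0.155, -0.002], [0.155, -0.988, -0.0], [-0.002, -0.0, -1.0]]
force: [0.7, 1.2, -0.7]
opening: 0.572
```

```bash
ABS=1 python3 plan.py 1 28 .644 .1677 .055 3.5
```

```text
t 34.0 at [455.4 151.9  51. ] yaw 8.9 F [ 0.7  1.2 -0.7] open 0.572 tilt [-0.0021 -0.0002] j [  5.  36. 110.   0.  33.  86.]
wp 0 7 rows
[[1.0,[27,2,-1],1],[1.0,[27,1,0],1],[1.0,[27,1,-1],0],[1.0,[27,1,0],1],[1.0,[27,1,-1],1]]
[[1.0,[27,0,0],1],[1.0,[27,0,-1],0]]
```

Request:
{"api": "servo_tool", "payload": {
  "increments": [
    [1, [27, 2, -1], 1],
    [1, [27, 1, 0], 1],
    [1, [27, 1, -1], 0],
    [1, [27, 1, 0], 1],
    [1, [27, 1, -1], 1]
  ]
}}

```text
time_s: 34.62
position: [0.5912, 0.1634, 0.0544]
tcp_rot: [[0.996, 0.086, -0.0], [0.086, -0.996, 0.0], [-0.0, -0.0, -1.0]]
force: [-0.2, -0.5, -1.8]
opening: 0.567
```

Request:
{"api": "servo_tool", "payload": {
  "increments": [
    [1, [27, 0, 0], 1],
    [1, [26, 0, -1], 0],
    [1, [0, 0, 10], 0],
    [1, [0, 0, 15], 0],
    [1, [0, 0, 5], 0]
  ]
}}

```text
time_s: 35.25
position: [0.6403, 0.1673, 0.0224]
tcp_rot: [[0.998, 0.069, -0.006], [0.069, -0.998, -0.001], [-0.006, 0.0, -1.0]]
force: [0.2, 0.3, -0.8]
opening: 0.567
```

Request:
{"api": "servo_tool", "payload": {
  "increments": [
    [1, [0, 0, 0], 0],
    [1, [0, 0, 0], 0]
  ]
}}

```text
time_s: 35.5
position: [0.6435, 0.1674, 0.0247]
tcp_rot: [[0.998, 0.069, 0.0], [0.069, -0.998, 0.0], [0.0, -0.0, -1.0]]
force: [-0.6, -0.7, -1.6]
opening: 0.57
```

```bash
python3 plan.py 1 10 .644 .1677 .01 3.5; python3 -c "
from h import *
p,d=bot.capture('wrist');cv2.imwrite('pics/w11.png',p)"
```

```text
t 35.5 at [643.5 167.4  24.7] yaw 3.9 F [-0.6 -0.7 -1.6] open 0.57 tilt [ 0.0001 -0.    ] j [ 5. 47. 83.  0. 49. 91.]
wp 0 2 rows
[[1.0,[0,0,7],0],[1.0,[1,0,8],0]]
```

View pics/w11.png

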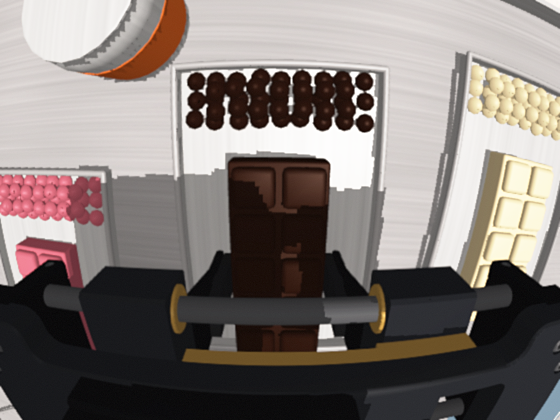

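The dark bar is over the dark-drop tray, and the jar is ahead and well clear. Lowering.

Request:
{"api": "servo_tool", "payload": {
  "increments": [
    [1, [0, 0, 7], 0],
    [1, [0, 0, 4], 0],
    [1, [0, 0, 2], 0],
    [1, [0, 0, 1], 0],
    [1, [0, 0, 0], 0]
  ]
}}

```text
time_s: 36.17
position: [0.6435, 0.1674, 0.0108]
tcp_rot: [[0.998, 0.069, -0.0], [0.069, -0.998, -0.0], [-0.0, 0.0, -1.0]]
force: [-1.6, -0.2, 1.1]
opening: 0.572
```

Request:
{"api": "servo_tool", "payload": {
  "increments": [
    [1, [0, 0, 1], 0],
    [1, [0, 0, 0], 0]
  ]
}}

```text
time_s: 36.42
position: [0.6435, 0.1674, 0.0108]
tcp_rot: [[0.998, 0.069, -0.0], [0.069, -0.998, -0.0], [-0.0, 0.0, -1.0]]
force: [-2.8, 0.1, 6.2]
opening: 0.57
```

Request:
{"api": "servo_tool", "payload": {
  "increments": [
    [0.27, [0, 0, 0], 0],
    [0.27, [0, 0, 0], 0],
    [0.27, [0, 0, 0], 0],
    [0.27, [0, 0, -10], 0],
    [0.27, [0, 0, -25], 0]
  ]
}}

```text
time_s: 37.05
position: [0.6426, 0.1673, 0.044]
tcp_rot: [[0.998, 0.069, -0.003], [0.069, -0.998, -0.0], [-0.003, 0.0, -1.0]]
force: [-0.2, -0.0, -0.7]
opening: 0.727
```

Request:
{"api": "servo_tool", "payload": {
  "increments": [
    [0, [0, 0, -40], 0],
    [0, [0, 0, -50], 0],
    [0, [-30, 0, -50], 0],
    [0, [-40, 0, -40], 0],
    [0, [-40, 0, -40], 0]
  ]
}}

```text
time_s: 37.67
position: [0.5328, 0.1597, 0.2666]
tcp_rot: [[0.998, 0.069, 0.001], [0.069, -0.998, 0.0], [0.001, -0.0, -1.0]]
force: [0.1, -0.6, 0.5]
opening: 0.997
```

Request:
{"api": "servo_tool", "payload": {
  "increments": [
    [0, [-40, 0, -30], 0],
    [0, [-20, 0, -20], 0],
    [0, [0, 0, 0], 0],
    [0, [0, 0, 0], 0]
  ]
}}

```text
time_s: 38.17
position: [0.4746, 0.1557, 0.3143]
tcp_rot: [[0.998, 0.069, 0.001], [0.069, -0.998, 0.0], [0.001, 0.0, -1.0]]
force: [-0.6, 0.0, -0.4]
opening: 1.0
```

```bash
cat trays.py > fin.py; cat >> fin.py <<'E'
print('---')
from ov import T
for n in('scene','side'):
    p,d=bot.capture(n);W=world(n,d);cv2.imwrite(f'pics/{n}_fin.png',cv2.resize(p,(800,600)))
    for k,(x,y,a) in T.items():
        X=W[(d>0)];a=np.radians(a);L=(X[:,:2]-[x,y])@np.array([[np.cos(a),-np.sin(a)],[np.sin(a),np.cos(a)]])
        m=(np.abs(L[:,0])<.085)&(np.abs(L[:,1])<.05)&(X[:,2]>.0185)&(X[:,2]<.04)
        if m.sum()<30: print(n,k,m.sum());continue
        A=np.c_[L[m],np.ones(m.sum())];pl=np.linalg.lstsq(A,X[m,2],rcond=None)[0]
        print(n,k,m.sum(),rect(L[m]),'z',np.round(np.percentile(X[m,2],[50,95]),4),'slope',np.round(pl[:2],3))
E
python3 fin.py; python3 -c "
from h import *
p,d=bot.capture('wrist');cv2.imwrite('pics/w12.png',p)"
```

```text
dark ('scene',) 660 ctr [0.662  0.1688] th 3.37 origin [0.643  0.1677] res 0.0024
dark ('side',) 269 ctr [0.664  0.1687] th 3.29 origin [0.6451 0.1676] res 0.0025
dark ('scene', 'side') 918 ctr [0.6627 0.1688] th 3.36 origin [0.6437 0.1677] res 0.0024
milk ('scene',) 620 ctr [ 0.641  -0.1616] th -2.24 origin [ 0.622  -0.1609] res 0.0031
milk ('side',) 114 ctr [ 0.6403 -0.1604] th -2.92 origin [ 0.6214 -0.1594] res 0.0039
milk ('scene', 'side') 735 ctr [ 0.6413 -0.1615] th -2.3 origin [ 0.6223 -0.1607] res 0.0032
white ('scene',) 741 ctr [0.6824 0.0087] th -2.14 origin [0.6634 0.0094] res 0.0034
white ('side',) 177 ctr [0.6869 0.0081] th -2.26 origin [0.6679 0.0089] res 0.0027
white ('scene', 'side') 826 ctr [0.6849 0.0086] th -2.03 origin [0.6659 0.0093] res 0.0025
ruby ('scene',) 931 ctr [0.5958 0.335 ] th 0.08 origin [0.5768 0.3349] res 0.0034
ruby ('side',) 321 ctr [0.5986 0.3345] th -0.06 origin [0.5796 0.3345] res 0.0023
ruby ('scene', 'side') 1208 ctr [0.5971 0.3348] th -0.0 origin [0.5781 0.3348] res 0.003
green ('scene',) 474 ctr [ 0.5749 -0.3319] th 5.46 origin [ 0.556  -0.3
[... 585 characters left out ...]
.007 -0.021]
scene green 545 [-0.0027  0.0021  0.1205  0.0517  0.0233] z [0.0247 0.0277] slope [-0.006 -0.044]
side dark 462 [ 7.300e-03  7.000e-04  1.367e-01  5.200e-02 -8.582e-01] z [0.0247 0.0295] slope [ 0.004 -0.015]
side milk 64 [ 4.60000e-02  1.83000e-02  8.00000e-02  2.72000e-02 -2.67942e+01] z [0.024  0.0298] slope [-0.018 -0.092]
side white 390 [-0.0047  0.0015  0.1235  0.0509  0.4432] z [0.0244 0.03  ] slope [ 0.001 -0.021]
side ruby 566 [-4.800e-03  5.000e-04  1.318e-01  5.060e-02 -8.244e-01] z [0.0247 0.0296] slope [ 0.003 -0.013]
side green 0
  ret = _var(a, axis=axis, dtype=dtype, out=out, ddof=ddof,
  arrmean = um.true_divide(arrmean, div, out=arrmean,
  ret = ret.dtype.type(ret / rcount)
```

View pics/scene_fin.png

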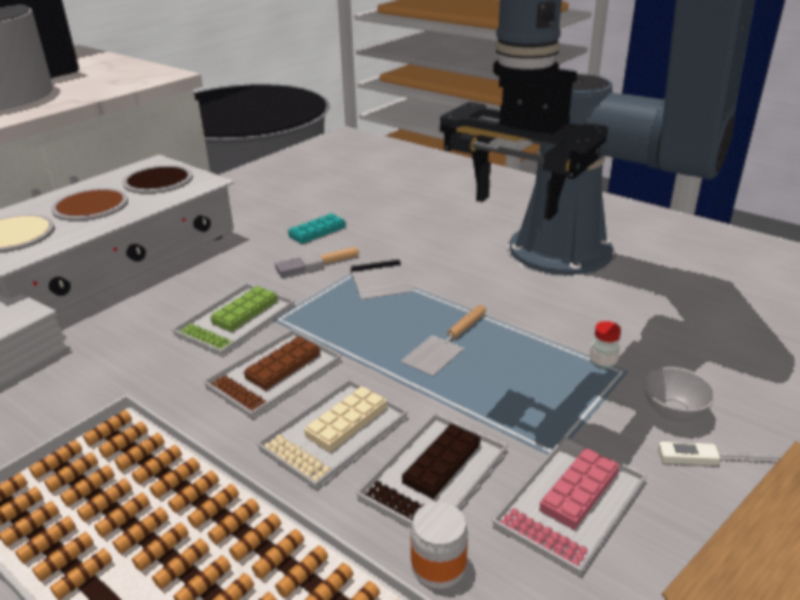

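View pics/side_fin.png

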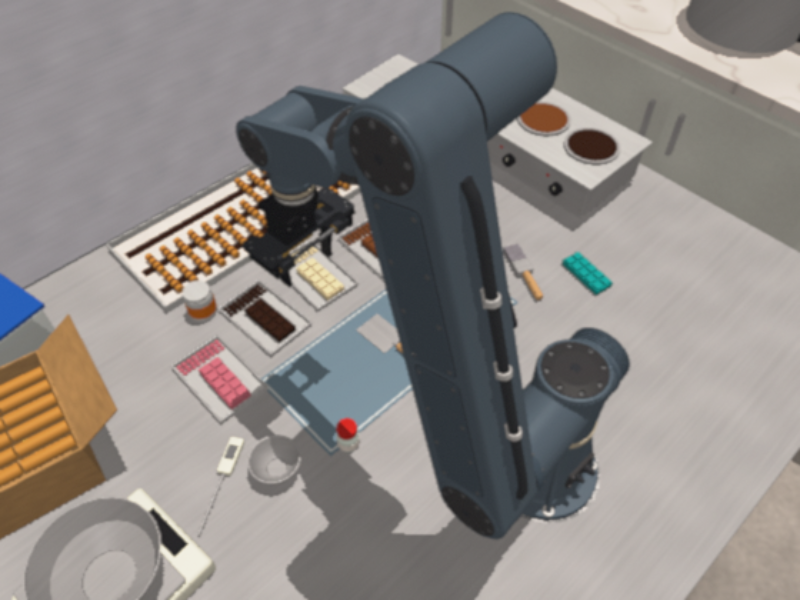

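Both pictures show all five bars flat in the matching trays, within about 5 mm of the middle, with tops at about 25 mm (3 + 22). The gripper is clear, so I'm handing in.

```bash
python3 -c "
from rig import bot
print(bot.hand_in(), bot.read_state()['time_s'])"
```

```text
the job is handed in; nothing more can be done
the job is handed in; nothing more can be done
```

I took both piles apart from the top down (green, white, milk, then ruby, dark). Each bar now lies on its own chocolate's tray, let go only once the force reading showed it resting on the floor. The turquoise look-alike was left alone. The job was handed in at about 39 s of the 96 s allowed; no verdict was reported.

**Last checks (scene camera):**
- **Position:** every bar is within about 5 mm along and 3 mm across of the middle; white is furthest off, at -4.8 mm along.
- **Angle:** all are lengthwise to within about 2.3°.
- **Height:** the tops are at about 24.5 mm, which fits a 22 mm bar on the 3 mm floor.

**Checks that failed or disagreed:**
- The side camera could not see green and saw only a sliver of milk, because the arm was in the way, so those two rest on the scene camera alone.
- For dark it gave 7 mm along against the scene camera's 0, with the bar measuring too long at 137 mm. For ruby it gave -5 mm, also too long at 132 mm. I took both to be depth noise; even as read, they are within tolerance.
- My flatness fit showed an apparent sideways slope of up to 0.045 (milk and green), close to the 0.06 limit. I took it to be the visible side faces of the bars, because all five slope the same way and look flat in the pictures. The side camera's 0.09 for milk came from that same sliver, so I discounted it.

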